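# Load the tilting drain rack and lock it in the drain position

## Task

Swing the tray of the tilting rack level (it has a red lever) and lock it there with the index pin from the pin stand, pushed fully home through the guide block; then hang every bur plate flat on a free pair of pegs, one plate to a pair, both holes over both pegs. Then put the pin back in its stand, swing the tray front edge down to the drain position, where the second notch comes under the guide, and lock it there with the pin fully home. All plates must still sit flat on their pegs, and the brown jar, white pot and steel dish are to be left alone.

Things in the scene. Friction and masses are not known exactly. Their poses are not given: they have to be found in the camera images.
- rack: Fixed frame of a tilting drain rack: base plate 120 x 194 x 12 mm, grey uprights at y = +72 (138 mm high) and y = -72 mm (tall, carries the pin guide block). Origin under the base's centre on the worktop; x to the back, away from the robot, y along the swing axis, z up. Its place and yaw vary.
- tray (a joint): Tray angle, rad: 0 = level, pegs upright; + = front edge (robot side) down; stops -0.55 and 0.78. Stiff (0.35 N m), stays where left, loaded or not. The blue index disc under the guide has two notches 12.5 mm wide, 18 deep, marked by yellow dots: under the guide at 0 (level) and at 0.60 (drain). The tapered pin finds a notch within about 0.03 rad; home, it leaves some 0.04 rad of play.
- tray_axis (a point): The point on the swing axis midway between the uprights, 110 mm above the worktop; its axes turn with the tray (at joint 0 they are those of the rack). The blue index disc at its -y end has radius 60 mm and is 20 mm thick.
- lever_grip (a point): Centre of the red round lever bar, 14 mm thick, level along the rack's y, free for 25 mm either side of this point. It lies at x = -80, y = +127, z = +60 mm in the tray_axis frame and swings with the tray in an arc of 100 mm radius; the bar can turn between fingers closed on it from above. About 3.5 N moves it.
- guide_mouth (a point): Centre of the top of the upright 12 mm hole in the guide block (44 x 44 x 25 mm, aluminium, top 201 mm above the worktop) over the index disc; z up. The hole has a small chamfer. With the pin home, its collar rests on the block here.
- stand_mouth (a point): Centre of the top of the 12 mm hole in the grey pin stand, a fixed block 44 x 44 x 50 mm; z up. The stand's place varies. The pin parks here, collar on the block.
- pin_grip (a point): Loose index pin, 0.08 kg, starts upright in the stand. Point: centre of its yellow and black grip (20 mm thick, 32 high), 20 mm above the underside of the 28 mm collar; z away from the tip. Below the collar a 10 mm shank, 45 mm long, the last 9 mm tapered to 4.4. Home in a hole this point is 20 mm above its mouth; standing on the disc's rim, 14 mm higher.
- plate_0_grip (a point): Loose bur plate, 0.15 kg, may be absent: 44 (x) x 110 (y) x 6 mm, blue grip block 12 (x) x 44 (y) mm on its middle, top 38 mm above the underside. Point: plate's centre line, 22 mm above the underside; y the long way, z up. Through holes 13 mm wide at y = +42 and -42 mm; either way round fits. Starts flat before the rack, long way roughly across.
- station_0 (a point): Front hanging place of the tray: where a hung plate's grip point comes to lie, plate's y along the tray's y. Two round-ended pegs, 9 mm thick, at y = +42 and -42 mm on rails whose top is 22 mm below this point, reach 22 mm above the rails. Axes turn with the tray; at x = -56, z = 32 mm in the tray_axis frame.
- plate_1_grip (a point): Loose bur plate, 0.15 kg, may be absent: 44 (x) x 110 (y) x 6 mm, blue grip block 12 (x) x 44 (y) mm on its middle, top 38 mm above the underside. Point: plate's centre line, 22 mm above the underside; y the long way, z up. Through holes 13 mm wide at y = +42 and -42 mm; either way round fits. Starts flat before the rack, long way roughly across.
- station_1 (a point): Middle hanging place of the tray: where a hung plate's grip point comes to lie, plate's y along the tray's y. Two round-ended pegs, 9 mm thick, at y = +42 and -42 mm on rails whose top is 22 mm below this point, reach 22 mm above the rails. Axes turn with the tray; at x = 0, z = 32 mm in the tray_axis frame.
- plate_2_grip (a point): Loose bur plate, 0.15 kg, may be absent: 44 (x) x 110 (y) x 6 mm, blue grip block 12 (x) x 44 (y) mm on its middle, top 38 mm above the underside. Point: plate's centre line, 22 mm above the underside; y the long way, z up. Through holes 13 mm wide at y = +42 and -42 mm; either way round fits. Starts flat before the rack, long way roughly across.
- station_2 (a point): Rear hanging place of the tray: where a hung plate's grip point comes to lie, plate's y along the tray's y. Two round-ended pegs, 9 mm thick, at y = +42 and -42 mm on rails whose top is 22 mm below this point, reach 22 mm above the rails. Axes turn with the tray; at x = 56, z = 32 mm in the tray_axis frame.
- brown_jar: Small brown jar with a black cap, 44 mm wide, 52 mm high; a loose bystander, origin under its centre. Leave it alone.
- cement_pot: White pot with a teal cap, 47 mm wide, 40 mm high; a loose bystander, origin under its centre. Leave it alone.
- kidney_dish: Shallow steel dish, 70 x 169 x 16 mm; a loose bystander, origin under its centre. Leave it alone.

How it is judged:
On the way, in this order (a step that is already met when the one before it is completed fails the run):
1. the tray is level and the pin is fully home in the guide (value of joint tray between -0.07 and 0.07 rad and horizontal distance between pin_grip and guide_mouth below 0.006 m and z of pin_grip in the frame of guide_mouth between 0.015 and 0.025 m), for 0.3 s.
2. every plate present hangs flat on a pair of pegs while the tray is level and pinned (all of step 1 and ((distance between plate_0_grip and station_0 below 0.006 m and angle between the z axis of plate_0_grip and the z axis of station_0, either way round below 0.08 rad and angle between the y axis of plate_0_grip and the y axis of station_0, either way round below 0.1 rad) or (distance between plate_0_grip and station_1 below 0.006 m and angle between the z axis of plate_0_grip and the z axis of station_1, either way round below 0.08 rad and angle between the y axis of plate_0_grip and the y axis of station_1, either way round below 0.1 rad) or (distance between plate_0_grip and station_2 below 0.006 m and angle between the z axis of plate_0_grip and the z axis of station_2, either way round below 0.08 rad and angle between the y axis of plate_0_grip and the y axis of station_2, either way round below 0.1 rad)) and ((distance between plate_1_grip and station_0 below 0.006 m and angle between the z axis of plate_1_grip and the z axis of station_0, either way round below 0.08 rad and angle between the y axis of plate_1_grip and the y axis of station_0, either way round below 0.1 rad) or (distance between plate_1_grip and station_1 below 0.006 m and angle between the z axis of plate_1_grip and the z axis of station_1, either way round below 0.08 rad and angle between the y axis of plate_1_grip and the y axis of station_1, either way round below 0.1 rad) or (distance between plate_1_grip and station_2 below 0.006 m and angle between the z axis of plate_1_grip and the z axis of station_2, either way round below 0.08 rad and angle between the y axis of plate_1_grip and the y axis of station_2, either way round below 0.1 rad)) and ((distance between plate_2_grip and station_0 below 0.006 m and angle between the z axis of plate_2_grip and the z axis of station_0, either way round below 0.08 rad and angle between the y axis of plate_2_grip and the y axis of station_0, either way round below 0.1 rad) or (distance between plate_2_grip and station_1 below 0.006 m and angle between the z axis of plate_2_grip and the z axis of station_1, either way round below 0.08 rad and angle between the y axis of plate_2_grip and the y axis of station_1, either way round below 0.1 rad) or (distance between plate_2_grip and station_2 below 0.006 m and angle between the z axis of plate_2_grip and the z axis of station_2, either way round below 0.08 rad and angle between the y axis of plate_2_grip and the y axis of station_2, either way round below 0.1 rad))), for 0.3 s.
3. the tray is swung front edge down while the pin is parked in its stand (value of joint tray above 0.45 rad and horizontal distance between pin_grip and stand_mouth below 0.008 m and z of pin_grip in the frame of stand_mouth between 0.014 and 0.026 m), for 0.1 s.
At the end, for the whole second after the job is handed in: Tray within 0.07 rad of 0.60; pin in the guide (within 6 mm), collar down on the block (within 5 mm); every plate present flat over both pegs of a station (grip point within 6 mm, 0.08 rad of flat, 0.10 rad of straight); plates and pin at rest (value of joint tray between 0.53 and 0.67 rad and horizontal distance between pin_grip and guide_mouth below 0.006 m and z of pin_grip in the frame of guide_mouth between 0.015 and 0.025 m and ((distance between plate_0_grip and station_0 below 0.006 m and angle between the z axis of plate_0_grip and the z axis of station_0, either way round below 0.08 rad and angle between the y axis of plate_0_grip and the y axis of station_0, either way round below 0.1 rad) or (distance between plate_0_grip and station_1 below 0.006 m and angle between the z axis of plate_0_grip and the z axis of station_1, either way round below 0.08 rad and angle between the y axis of plate_0_grip and the y axis of station_1, either way round below 0.1 rad) or (distance between plate_0_grip and station_2 below 0.006 m and angle between the z axis of plate_0_grip and the z axis of station_2, either way round below 0.08 rad and angle between the y axis of plate_0_grip and the y axis of station_2, either way round below 0.1 rad)) and ((distance between plate_1_grip and station_0 below 0.006 m and angle between the z axis of plate_1_grip and the z axis of station_0, either way round below 0.08 rad and angle between the y axis of plate_1_grip and the y axis of station_0, either way round below 0.1 rad) or (distance between plate_1_grip and station_1 below 0.006 m and angle between the z axis of plate_1_grip and the z axis of station_1, either way round below 0.08 rad and angle between the y axis of plate_1_grip and the y axis of station_1, either way round below 0.1 rad) or (distance between plate_1_grip and station_2 below 0.006 m and angle between the z axis of plate_1_grip and the z axis of station_2, either way round below 0.08 rad and angle between the y axis of plate_1_grip and the y axis of station_2, either way round below 0.1 rad)) and ((distance between plate_2_grip and station_0 below 0.006 m and angle between the z axis of plate_2_grip and the z axis of station_0, either way round below 0.08 rad and angle between the y axis of plate_2_grip and the y axis of station_0, either way round below 0.1 rad) or (distance between plate_2_grip and station_1 below 0.006 m and angle between the z axis of plate_2_grip and the z axis of station_1, either way round below 0.08 rad and angle between the y axis of plate_2_grip and the y axis of station_1, either way round below 0.1 rad) or (distance between plate_2_grip and station_2 below 0.006 m and angle between the z axis of plate_2_grip and the z axis of station_2, either way round below 0.08 rad and angle between the y axis of plate_2_grip and the y axis of station_2, either way round below 0.1 rad)) and linear speed of each of plate_0, plate_1, plate_2, pin below 0.02 m/s); the robot touches nothing.
It fails at once if a bystander (jar, pot or dish) is shoved more than 40 mm or tipped over (distance of any of brown_jar, cement_pot, kidney_dish from where it was at the start of the episode above 0.04 m or angle between any of brown_jar, cement_pot, kidney_dish's own z axis and vertical above 0.5 rad).
Of plate_0, plate_1, plate_2 only 2 to 3 are there at a start; the rules pass over those that are not, and their reading is None.
At some moment in a run one of plate_0, plate_1, plate_2 may be knocked a few centimetres aside while the robot is not near it.
It also fails if it takes over 210 s, if anything falls off the work surface, if the arm or the gripper's body presses on something with over 40 N, if the wrist force passes 120 N, or if a joint passes its speed limit or range.

## Robot

A 7-joint arm with a two-finger parallel gripper is mounted at the origin on a cart in front of the work surface, level with it; the furniture and walls round the work are solid. World frame = base frame: x ahead of the robot, y to its left, z up, the work surface at z = 0. Lengths are in m, angles in rad, forces in N, time in s.
With the tool pointing down it reaches from about 0.425 to 0.875 m from the base axis. Payload 9.9 kg.
Tool frame: the origin (TCP) lies midway between the tips of the shut fingers; the grasp point (between the pads) lies 19 mm behind it; z points along the fingers, x is the direction in which the jaws open and shut, and the axes are right-handed (so a half turn about z gives the same grasp; the last joint's range is limited). The gripper opens to 85 mm and grips with 20 to 120 N. Pads are 22 mm wide; open, the fingers measure 114 mm over their backs; the gripper's body (76 mm by 85 mm) begins 54 mm behind the grasp point. The pads swing forward as they close: fully open they stand 13 mm farther back than shut.
Start: joints at [1.114, 0.576, 0.025, 1.437, -0.015, 1.129, -0.057], TCP at [0.246, -0.629, 0.231] pointing down, gripper open.
Joint ranges: [-2.76, 2.76], [-0.34, 2.15], [-1.52, 1.57], [0.19, 2.46], [-1.09, 4.23], [0.17, 1.99], [-2.82, 2.82]. Speed limits (rad/s): [2.22, 2.22, 3.01, 3.01, 3.14, 3.14, 3.14].

## Interface

Orientations are given as a unit quaternion [x, y, z, w].
In Python, from workcell import manip gives the robot as it stands.
- The arm moves only by the shell command python3 -m handwheel 'ROWS' [OPENING]. ROWS is a JSON object of lists of equal length, an entry for each row: "linear": the shift along the world's x, y, z in m, a list of three; "yaw": the turn about the world's z in rad. In form: {"linear": [[x, y, z], ...], "yaw": [yaw, ...]}. A call has 1 to 20 rows; each row is the pose to reach, as a shift and turn from the pose commanded when the call began; what a row does not reach only later rows make up. A row lasts 1/8 s, in which the tool goes at most 62.5 mm and 10.7 degrees, less where a joint would pass 70% of its speed; a pose out of reach is approached as far as the arm can. A call with a gripper value outside its range is refused whole. OPENING is the closure, from 0 (fully open) to 1 (shut), set as the call begins (- or left out, the last holds). The fingers move at their own pace and stop on an object; the grip force is fixed at half the most. Time passes only in rows, so rows that repeat a pose let the fingers close. It gives the time, the measured TCP pose, the force and the opening at its end, in the units of the state.
- manip.state(): the state, without advancing time (a new reading comes with each control period).
- manip.read_camera(name): name is "scene" or "side" or "wrist"; returns a dict with "frame" (400x640x3 uint8, blue, green, red), "range_z" (400x640 float32, m along the optical axis (not along the pixel's ray), 0 where there is no reading), "fx", "fy", "cx", "cy" (pixels), "extrinsics" (4x4, takes a point from camera to world coordinates). Camera axes: x right, y up, looking along -z (the intrinsics and any distortion apply to the point x, -y, -z); pixel columns grow to the right and rows downward; lengths in m; the calibration is good to about 2 mm. The wrist camera is an equidistant fisheye: a pixel r from the principal point sees the ray r / f radians off the axis. A picture is of the moment at which its call begins.
- manip.job_done(): hands the job in, once; it reports no verdict.
The state is a dict: "time": time; "joints": joint angles; "qvel": joint speeds; "joint_efforts": joint torques, N m; "tcp_pos": TCP position; "tcp_rot": TCP orientation; "force": force on the tool from outside, world axes, zero at the start; "ft_torque": the same for the moment, N m; "grip_width": finger opening in m.
Only numpy, scipy, OpenCV 4.12 (cv2) and the standard library are available. Lean on these libraries where they do the work, as an engineer would, in place of code of your own. Each camera call takes 0.05 s, during which the arm holds its last target. There are 200 camera calls.

## Working session

There is one attempt and no reset: what is moved stays moved. The work goes in short steps, Python scripts to look and compute and a shell command to move; the robot and the scene stay as the last step left them, time stands still between calls to the robot, and variables do not carry over. Pictures are saved under pics/ and viewed, about 12 in all and at most 16, crops included, and the job is handed in when it is done.

```bash
mkdir -p pics
cat > h.py <<'E'
import numpy as np, cv2
from workcell import manip
def cap(n,save=None):
    c=manip.read_camera(n)
    if save: cv2.imwrite(f'pics/{save}.png',c['frame'])
    return c
def cloud(c,wrist=False):
    z=c['range_z'].astype(float); v,u=np.mgrid[0:z.shape[0],0:z.shape[1]]
    x=(u-c['cx'])/c['fx']; y=(v-c['cy'])/c['fy']
    if wrist:
        r=np.hypot(x,y); k=np.where(r>1e-6,np.tan(np.minimum(r,1.5))/np.maximum(r,1e-6),1); x=x*k;y=y*k
    P=np.stack([x*z,-y*z,-z,np.ones_like(z)],-1)@np.array(c['extrinsics']).T
    P[z<=0]=np.nan
    return P[...,:3]
def proj(c,p,wrist=False):
    q=np.linalg.inv(c['extrinsics'])@np.append(p,1); x,y,z=q[0],-q[1],-q[2]
    if wrist:
        r=np.hypot(x,y); t=np.arctan2(r,z); s=t/max(r,1e-9); return c['cx']+c['fx']*x*s,c['cy']+c['fy']*y*s
    return c['cx']+c['fx']*x/z,c['cy']+c['fy']*y/z
E
python3 - <<'E'
from h import *
s=manip.state(); print({k:np.round(v,3) for k,v in s.items()})
for n in('scene','side'):
    c=cap(n,n+'0'); print(n,c['fx'],c['fy'],c['cx'],c['cy'],np.round(c['extrinsics'],3).tolist())
    np.savez(n+'0.npz',**c)
E
```

```text
{'time': np.float64(0.0), 'joints': array([ 1.114,  0.577,  0.025,  1.438, -0.015,  1.129, -0.057]), 'qvel': array([ 0.   , -0.001, -0.001,  0.001,  0.001,  0.001, -0.001]), 'joint_efforts': array([ 1.0000e-03, -7.6576e+01,  2.2510e+00, -2.8597e+01,  1.5000e-02,
        1.3000e-02,  0.0000e+00]), 'tcp_pos': array([ 0.246, -0.628,  0.23 ]), 'tcp_rot': array([ 0.826, -0.564, -0.001, -0.   ]), 'force': array([0.021, 0.504, 0.47 ]), 'ft_torque': array([-0.03 , -0.022,  0.042]), 'grip_width': np.float64(0.085)}
scene 494.6411822481743 494.6411822481743 310.9081652440241 198.17810624346097 [[0.504, 0.351, -0.789, -0.459], [-0.864, 0.199, -0.463, -0.544], [-0.006, 0.915, 0.403, 0.616], [0.0, 0.0, 0.0, 1.0]]
side 514.7327360247365 514.7327360247365 321.9157989179759 209.50645721512436 [[-0.801, 0.313, -0.51, -0.222], [-0.598, -0.387, 0.702, 1.064], [0.022, 0.867, 0.497, 0.862], [0.0, 0.0, 0.0, 1.0]]
```

View pics/scene0.png

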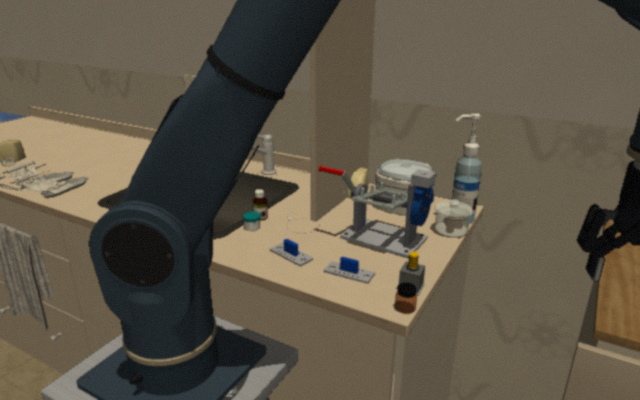

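View pics/side0.png

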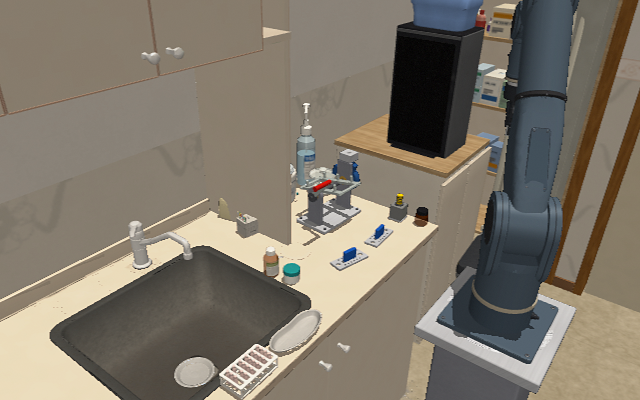

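The scene view shows two plates (292,250), (349,269), pin and stand (412,265), the jar (406,297) and the rack around (385,210) with its lever at (332,170). The side view agrees.

Run:
```python
from h import *
for n,boxes in (('scene',dict(p0=(270,235,315,268),p1=(322,252,378,284),pin=(402,248,428,275),lever=(315,160,350,180),jar=(394,280,420,312),disc=(405,170,440,230),stand=(398,262,428,290))),
 ('side',dict(p0=(328,240,370,272),p1=(362,222,395,248),pin=(392,190,410,208),lever=(305,176,335,198),jar=(412,205,430,228),disc=(330,145,362,190),stand=(388,200,410,222)))):
    c=dict(np.load(n+'0.npz')); P=cloud(c); hsv=cv2.cvtColor(c['frame'],cv2.COLOR_BGR2HSV)
    for k,(a,b,d,e) in boxes.items():
        p=P[b:e,a:d].reshape(-1,3); h=hsv[b:e,a:d].reshape(-1,3).astype(int)
        H,S,V=h.T; ok=np.isfinite(p[:,0])
        if k in('p0','p1','disc'): m=(H>105)&(H<125)&(S>150)
        elif k=='pin': m=(H>20)&(H<35)&(S>150)
        elif k=='lever': m=((H<6)|(H>174))&(S>150)
        elif k=='stand': m=(p[:,2]>.046)&(p[:,2]<.054)
        else: m=p[:,2]>.01
        q=p[m&ok]
        if len(q): print(n,k,len(q),'med',np.median(q,0).round(3),'min',np.percentile(q,3,axis=0).round(3),'max',np.percentile(q,97,axis=0).round(3))
# plate: blue block PCA and rack pieces
    # plates orientation from all points 2-12 mm high near block
    for k in('p0','p1'):
        a,b,d,e=boxes[k]; p=P[b-6:e+6,a-8:d+8].reshape(-1,3); p=p[(p[:,2]>.003)&(p[:,2]<.012)]
        r=cv2.minAreaRect((p[:,:2]*1000).astype(np.float32)); print(n,k,'rect',np.round(r[0],1),np.round(r[1],1),r[2])
    c2=P.reshape(-1,3)
    for lo,hi,t in((.196,.206,'guide top'),(.134,.142,'upright top'),(.009,.015,'base')):
        q=c2[(c2[:,2]>lo)&(c2[:,2]<hi)&(c2[:,0]>.3)&(c2[:,0]<.9)&(c2[:,1]>-.95)&(c2[:,1]<-.3)]
        if len(q)>5:
            r=cv2.minAreaRect((q[:,:2]*1000).astype(np.float32)); print(n,t,len(q),np.median(q,0).round(3),np.round(r[0],1),np.round(r[1],1),round(r[2],1))
```

```text
scene p0 138 med [0.418 0.028 0.026] min [0.413 0.013 0.012] max [0.426 0.047 0.038]
scene p1 199 med [ 0.417 -0.13   0.025] min [ 0.413 -0.147  0.011] max [ 0.422 -0.11   0.037]
scene pin 130 med [ 0.43  -0.272  0.073] min [ 0.425 -0.278  0.054] max [ 0.442 -0.263  0.086]
scene lever 124 med [ 0.552 -0.003  0.187] min [ 0.547 -0.039  0.124] max [0.719 0.07  0.191]
scene jar 636 med [ 0.349 -0.287  0.032] min [ 0.338 -0.305  0.011] max [ 0.418 -0.259  0.052]
scene disc 478 med [ 0.586 -0.23   0.126] min [ 0.568 -0.234  0.084] max [ 0.649 -0.214  0.165]
scene stand 314 med [ 0.419 -0.278  0.05 ] min [ 0.351 -0.297  0.047] max [ 0.454 -0.249  0.053]
scene p0 rect [423.6  33.1] [115.2  47.2] 76.43612670898438
scene p1 rect [ 478.5 -121.4] [164.7 110.9] 4.2606401443481445
scene upright top 17 [ 0.816 -0.307  0.137] [ 818.2 -306.8] [ 5.2 27.1] 65.3
scene base 137 [ 0.429 -0.631  0.013] [ 617.5 -449. ] [472.9 402.3] 11.9
side p0 124 med [0.423 0.038 0.025] min [0.417 0.018 0.009] max [0.431 0.057 0.039]
side p1 81 med [ 0.419 -0.119  0.026] min [ 0.416 -0.144  0.009] max [ 0.425 -0.102  0.04 ]
side pin 57 med [ 0.435 -0.263  0.075] min [ 0.428 -0.274  0.053] max [ 0.445 -0.256  0.088]
side lever 89 med [0.555 0.002 0.187] min [ 0.55  -0.038  0.178] max [0.563 0.03  0.193]
side jar 201 med [ 0.357 -0.271  0.035] min [ 0.341 -0.294  0.012] max [ 0.378 -0.26   0.053]
side disc 119 med [ 0.585 -0.217  0.134] min [ 0.572 -0.231  0.113] max [ 0.665 -0.208  0.167]
side stand 84 med [ 0.432 -0.261  0.05 ] min [ 0.416 -0.287  0.047] max [ 0.46  -0.244  0.053]
side p0 rect [437.6  12.2] [174.1 223.5] 36.91294860839844
side p1 rect [ 427.1 -130.3] [145.5 235.6] 28.95063591003418
side guide top 199 [ 0.576 -0.727  0.201] [ 579.4 -754. ] [320.8 152.9] 32.6
side upright top 152 [ 0.58  -0.727  0.138] [ 578.3 -760. ] [329.6 163.3] 34.5
side base 117 [ 0.6   -0.622  0.013] [ 589.3 -673.5] [563.1 262.1] 34.7
```

```bash
python3 -m handwheel '{"linear":[[0,0,0.06],[0.02,0.06,0.1],[0.07,0.12,0.12],[0.1,0.18,0.12],[0.12,0.24,0.12],[0.14,0.3,0.12],[0.16,0.36,0.12],[0.18,0.42,0.12],[0.2,0.48,0.12],[0.204,0.5,0.12],[0.204,0.5,0.12],[0.204,0.5,0.12]],"yaw":[0.1,0.25,0.4,0.55,0.7,0.85,1.0,1.1,1.2,1.2,1.2,1.2]}'
python3 - <<'E'
from h import *
c=cap('wrist','w1'); np.savez('w1.npz',**c); print(c['fx'],c['cx'],c['cy'],np.round(c['extrinsics'],3).tolist()); s=manip.state(); print(s['tcp_pos'],s['tcp_rot'],s['joints'])
E
```

```text
time: 1.6
tcp_pos: [0.4496, -0.1292, 0.3511]
tcp_rot: [1.0, 0.001, -0.0, 0.0]
force: [-0.8, -0.7, 0.4]
grip_width: 0.0852
309.70691628693146 321.4222416051839 194.84662726582613 [[1.0, -0.003, 0.0, 0.448], [0.003, 0.951, 0.311, -0.049], [-0.001, -0.311, 0.951, 0.494], [0.0, 0.0, 0.0, 1.0]]
[ 0.44945424 -0.12977819  0.35103734] [ 9.99999883e-01  2.49659464e-04 -3.69323666e-04  1.88712269e-04] [ 0.54644061  0.18576487 -0.44686823  1.74048926  0.0851182   1.23504739
  0.07863734]
```

View pics/w1.png

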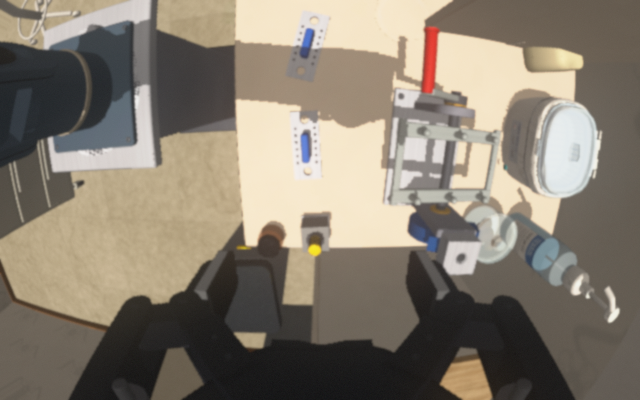

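The wrist view shows plates at (308,45) and (306,145), stand/pin at (315,240), jar (270,240), lever (430,60), tray rails with pegs (400-500,125-200), and the guide block with its hole at (461,258).

```bash
cat >> h.py <<'E'
def rect(q): 
    r=cv2.minAreaRect((q[:,:2]*1000).astype(np.float32)); return np.round(r[0],1),np.round(r[1],1),round(r[2],1),len(q)
def sel(P,c,box,zlo,zhi,col=None):
    a,b,d,e=box; p=P[b:e,a:d].reshape(-1,3); H,S,V=cv2.cvtColor(c['frame'],cv2.COLOR_BGR2HSV)[b:e,a:d].reshape(-1,3).astype(int).T
    m=(p[:,2]>zlo)&(p[:,2]<zhi)
    if col=='blue': m&=(H>105)&(H<125)&(S>130)
    if col=='red': m&=((H<6)|(H>174))&(S>130)
    if col=='yel': m&=(H>20)&(H<35)&(S>130)
    return p[m]
E
python3 - <<'E'
from h import *
c=dict(np.load('w1.npz')); P=cloud(c,True)
print('table z',np.nanmedian(P[100:110,250:280],axis=(0,1)))
for t,b in(('p0',(280,0,335,90)),('p1',(282,100,330,190))):
    print(t,rect(sel(P,c,b,.003,.010)),'block',rect(sel(P,c,b,.034,.043,'blue')))
print('guide',rect(sel(P,c,(400,200,490,285),.194,.208)),P[258,461])
print('stand',rect(sel(P,c,(295,205,335,262),.044,.056)),'pin',rect(sel(P,c,(295,215,335,262),.06,.1,'yel')),np.median(sel(P,c,(295,215,335,262),.06,.1,'yel'),0))
q=sel(P,c,(415,20,445,95),.1,.22,'red'); print('lever',rect(q),np.median(q,0),np.percentile(q[:,2],[5,95]))
top=q; print('lever fit dir',np.polyfit(q[:,1],q[:,0],1))
q=sel(P,c,(380,80,470,210),.008,.016); print('base',rect(q))
q=sel(P,c,(385,80,480,110),.130,.145); print('upr+y',rect(q))
for v,u in((125,400),(125,416),(131,450),(135,490),(160,398),(160,493),(198,392),(197,412),(197,450),(197,485)): print(u,v,P[v,u].round(3))
E
```

```text
table z [ 0.35697178 -0.05984636  0.00052022]
p0 (array([425.9,  41.9]), array([131.6,  72.9]), 87.5, 1556) block (array([427.1,  38.3]), array([26.4,  8.5]), 75.1, 100)
p1 (array([ 421.1, -119.5]), array([123. ,  57.5]), 87.6, 1493) block (array([ 422.4, -125.2]), array([ 6. , 36.5]), 2.8, 90)
guide (array([ 611.2, -222.1]), array([45.4, 45.9]), 86.7, 1140) [ 0.61490691 -0.22622241  0.19459786]
stand (array([ 436.7, -268.7]), array([44. , 44.6]), 1.8, 519) pin (array([ 437.7, -268.6]), array([18. , 16.4]), 89.8, 133) [ 0.43704529 -0.26712119  0.08625156]
lever (array([555.6,  -6.3]), array([68.8, 15.2]), 85.4, 780) [ 0.55461748 -0.00631355  0.19126018] [0.18775431 0.19320072]
lever fit dir [0.05735116 0.55532021]
base (array([ 615.7, -130. ]), array([194.1, 121.3]), 86.8, 3910)
upr+y (array([618.3, -46.4]), array([40.1, 18.7]), 4.8, 118)
400 125 [ 0.54  -0.08   0.137]
416 125 [ 0.56  -0.079  0.134]
450 131 [ 0.611 -0.085  0.121]
490 135 [ 0.68  -0.088  0.109]
398 160 [ 0.54  -0.122  0.137]
493 160 [ 0.693 -0.124  0.103]
392 198 [ 0.535 -0.17   0.137]
412 197 [ 0.559 -0.167  0.143]
450 197 [ 0.616 -0.17   0.132]
485 197 [ 0.673 -0.172  0.127]
```

Run:
```python
import cv2
i=cv2.imread('pics/w1.png')[15:285,375:530]; cv2.imwrite('pics/w1c.png',cv2.resize(i,None,fx=2.2,fy=2.2,interpolation=cv2.INTER_CUBIC))
```

```text
(no output)
```

View pics/w1c.png

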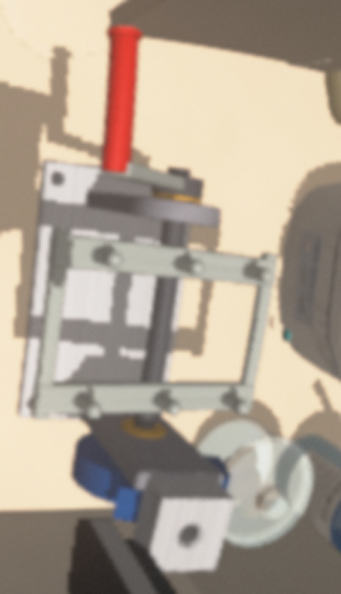

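```bash
python3 - <<'E'
from h import *
for n in('w1','scene0','side0'):
    c=dict(np.load(n+'.npz')); P=cloud(c,n=='w1').reshape(-1,3)
    q=P[(P[:,2]>.21)&(P[:,2]<.6)&(P[:,0]>.45)&(P[:,0]<.8)&(P[:,1]>-.2)&(P[:,1]<.3)]
    if len(q): print(n,len(q),q.min(0).round(3),q.max(0).round(3),q[np.argsort(q[:,0])[:len(q):max(1,len(q)//6)]].round(3).tolist())
E
python3 -m handwheel '{"linear":[[0.05,0.06,0],[0.1,0.12,-0.03],[0.106,0.129,-0.08],[0.106,0.129,-0.13],[0.106,0.129,-0.13],[0.106,0.129,-0.13]],"yaw":[-0.056,-0.056,-0.056,-0.056,-0.056,-0.056]}'
python3 - <<'E'
from h import *
c=cap('wrist','w2'); np.savez('w2.npz',**c); print(manip.state()['tcp_pos'],manip.state()['force'])
P=cloud(c,True)
q=sel(P,c,(0,0,640,400),.1,.24,'red'); print('lever',rect(q),np.percentile(q[:,2],[50,95]))
E
```

```text
w1 21239 [ 0.45  -0.142  0.21 ] [0.8   0.096 0.463] [[0.45, -0.118, 0.44], [0.465, -0.108, 0.453], [0.482, -0.111, 0.437], [0.497, -0.118, 0.4], [0.508, -0.139, 0.434], [0.516, -0.117, 0.441], [0.8, 0.069, 0.225]]
scene0 4912 [0.606 0.065 0.21 ] [0.8  0.09 0.57] [[0.606, 0.077, 0.28], [0.619, 0.069, 0.457], [0.656, 0.07, 0.406], [0.692, 0.07, 0.504], [0.726, 0.07, 0.452], [0.762, 0.069, 0.508], [0.8, 0.071, 0.316]]
side0 6866 [0.57  0.066 0.21 ] [0.8  0.26 0.6 ] [[0.57, 0.26, 0.6], [0.626, 0.084, 0.575], [0.655, 0.087, 0.333], [0.687, 0.09, 0.363], [0.721, 0.09, 0.343], [0.759, 0.09, 0.412], [0.8, 0.087, 0.414]]
time: 2.4
tcp_pos: [0.5566, -0.0011, 0.2231]
tcp_rot: [1.0, -0.028, 0.001, 0.0]
force: [-0.5, 0.1, 1.1]
grip_width: 0.0854
[ 0.55697542 -0.00090015  0.22377608] [ 0.3139859   0.51302211 -0.02821947]
lever (array([557.1,  -6.1]), array([68.9, 13.7]), 86.9, 1841) [0.19149969 0.19305255]
```

View pics/w2.png

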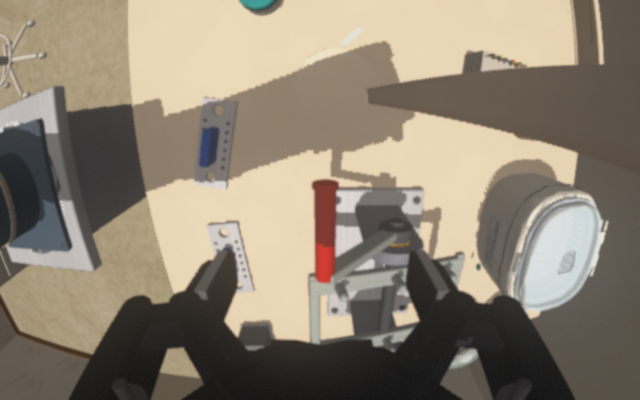

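Lever at (325,230) sits between the fingers, panel edge at (370,95) clear. Descend, grip.

```bash
python3 -m handwheel '{"linear":[[0,0,-0.03],[0,0,-0.057],[0,0,-0.057]],"yaw":[0,0,0]}'; python3 -m handwheel '{"linear":[[0,0,0],[0,0,0],[0,0,0],[0,0,0],[0,0,0],[0,0,0]],"yaw":[0,0,0,0,0,0]}' 1
```

```text
time: 2.82
tcp_pos: [0.5559, -0.0007, 0.1652]
tcp_rot: [1.0, -0.028, 0.0, 0.0]
force: [0.1, -0.1, 0.1]
grip_width: 0.0855
time: 3.58
tcp_pos: [0.557, 0.0003, 0.1648]
tcp_rot: [1.0, -0.027, 0.001, -0.0]
force: [4.4, -0.5, 1.1]
grip_width: 0.0119
```

```bash
python3 -m handwheel '{"linear":[[-0.004,0,-0.004],[-0.007,0.0005,-0.0075],[-0.011,0.0005,-0.0115],[-0.014,0.001,-0.0155],[-0.014,0.001,-0.0155],[-0.014,0.001,-0.0155]],"yaw":[0,0,0,0,0,0]}'
python3 -m handwheel '{"linear":[[0,0,0],[0,0,0],[0,0,0],[0,0,0]],"yaw":[0,0,0,0]}' 0
python3 -m handwheel '{"linear":[[0,0,0.05],[-0.02,-0.05,0.1],[-0.04,-0.1,0.15],[-0.05,-0.14,0.17],[-0.05,-0.14,0.17]],"yaw":[0,0,0,0,0]}'
cat > tray.py <<'E'
from h import *
import sys
c=cap('wrist',sys.argv[1]); P=cloud(c,True).reshape(-1,3)
O=np.array([.6157,-.130]); a=-.056; R=np.array([[np.cos(a),-np.sin(a)],[np.sin(a),np.cos(a)]])
L=np.c_[(P[:,:2]-O)@R,P[:,2]]
np.savez(sys.argv[1]+'.npz',**c)
# lever
q=sel(P.reshape(400,640,3),c,(0,0,640,400),.09,.24,'red'); l=np.c_[(q[:,:2]-O)@R,q[:,2]]
print('lever',np.median(l,0).round(4),np.percentile(l[:,2],95).round(4))
# side rails at y=+-42, fit z vs x
for s in(42,-42):
    m=(abs(L[:,1]*1000-s)<7)&(abs(L[:,0])<.08)&(L[:,2]>.06)&(L[:,2]<.18); r=L[m]
    for _ in range(6):
        k=np.polyfit(r[:,0],r[:,2],1); e=r[:,2]-np.polyval(k,r[:,0]); r=r[abs(e)<max(.0025,1.5*e.std())]
    print('rail',s,len(r),'theta',np.arctan(-k[0]*-1).round(4),'z0',k[1].round(4))
s=manip.state(); print(s['time'],s['tcp_pos'].round(4),s['grip_width'])
E
python3 tray.py w3
```

```text
time: 4.32
tcp_pos: [0.5436, 0.0012, 0.1492]
tcp_rot: [1.0, -0.027, 0.002, -0.0]
force: [6.9, -1.7, -1.0]
grip_width: 0.012
time: 4.82
tcp_pos: [0.5415, 0.0014, 0.1486]
tcp_rot: [1.0, -0.027, -0.0, 0.0]
force: [0.4, 0.0, 0.1]
grip_width: 0.0831
time: 5.45
tcp_pos: [0.4914, -0.1431, 0.3209]
tcp_rot: [1.0, -0.03, 0.002, 0.001]
force: [0.7, 0.3, -0.8]
grip_width: 0.085
lever [-0.0826  0.1208  0.1739] 0.1757
rail 42 1312 theta 0.032 z0 0.1205
rail -42 1193 theta 0.0314 z0 0.1204
5.5 [ 0.4915 -0.1411  0.32  ] 0.08499885600363383
```

View pics/w3.png

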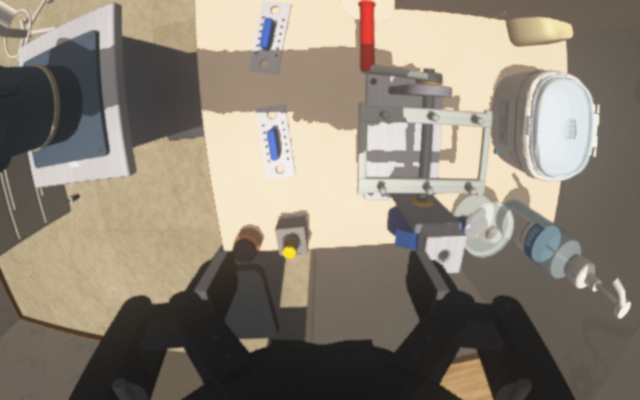

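```bash
python3 -m handwheel '{"linear":[[0.01,0.04,-0.02],[0.03,0.09,-0.07],[0.05,0.14,-0.12],[0.05,0.14,-0.17],[0.05,0.14,-0.17]],"yaw":[0,0,0,0,0]}'
python3 -m handwheel '{"linear":[[0,0,0],[0,0,0],[0,0,0],[0,0,0],[0,0,0],[0.0025,0,0.003],[0.0025,0,0.003],[0.0025,0,0.003]],"yaw":[0,0,0,0,0,0,0,0]}' 1
python3 -m handwheel '{"linear":[[0,0,0],[0,0,0],[0,0,0],[0,0,0]],"yaw":[0,0,0,0]}' 0
python3 -m handwheel '{"linear":[[0,0,0.05],[-0.02,-0.05,0.1],[-0.04,-0.1,0.15],[-0.0525,-0.14,0.167],[-0.0525,-0.14,0.167]],"yaw":[0,0,0,0,0]}'
python3 tray.py w4
```

```text
time: 6.12
tcp_pos: [0.5389, 0.0039, 0.1449]
tcp_rot: [1.0, -0.025, -0.004, -0.0]
force: [0.3, 0.4, 0.7]
grip_width: 0.0854
time: 7.12
tcp_pos: [0.5441, 0.0007, 0.1515]
tcp_rot: [1.0, -0.027, -0.0, 0.0]
force: [3.7, -3.9, -6.3]
grip_width: 0.012
time: 7.62
tcp_pos: [0.5443, 0.0016, 0.1519]
tcp_rot: [1.0, -0.027, 0.0, -0.0]
force: [1.4, 0.5, 0.9]
grip_width: 0.083
time: 8.25
tcp_pos: [0.4913, -0.1432, 0.3209]
tcp_rot: [1.0, -0.031, 0.002, 0.001]
force: [-0.1, 1.0, -1.1]
grip_width: 0.0851
lever [-0.0817  0.1203  0.1752] 0.1771
rail 42 1300 theta 0.0167 z0 0.1205
rail -42 1186 theta 0.0164 z0 0.1204
8.3 [ 0.4915 -0.141   0.3199] 0.08486179838189312
```

```bash
python3 -m handwheel '{"linear":[[-0.03,-0.05,0],[-0.0545,-0.1,-0.03],[-0.0545,-0.127,-0.08],[-0.0545,-0.127,-0.13],[-0.0545,-0.127,-0.16],[-0.0545,-0.127,-0.16],[-0.0545,-0.127,-0.16]],"yaw":[0,0,0,0,0,0,0]}' 0.45
python3 - <<'E'
from h import *
c=cap('wrist','w5'); np.savez('w5.npz',**c); P=cloud(c,True)
q=sel(P,c,(0,0,640,400),.044,.056); q=q[(abs(q[:,0]-.437)<.035)&(abs(q[:,1]+.268)<.035)]; print('stand',rect(q))
q=sel(P,c,(0,0,640,400),.06,.1,'yel'); print('pin',rect(q),np.percentile(q[:,2],95))
s=manip.state(); print(s['tcp_pos'],s['grip_width'])
E
```

```text
time: 9.18
tcp_pos: [0.4384, -0.2649, 0.1596]
tcp_rot: [1.0, -0.026, 0.0, -0.0]
force: [-0.3, -0.3, -0.3]
grip_width: 0.0468
stand (array([ 437.2, -269.2]), array([44.8, 44.7]), 2.2, 1836)
pin (array([ 436.9, -268.6]), array([18.9, 18.2]), 87.7, 507) 0.08737967484405416
[ 0.43848009 -0.26527548  0.16001912] 0.04658162044158501
```

View pics/w5.png

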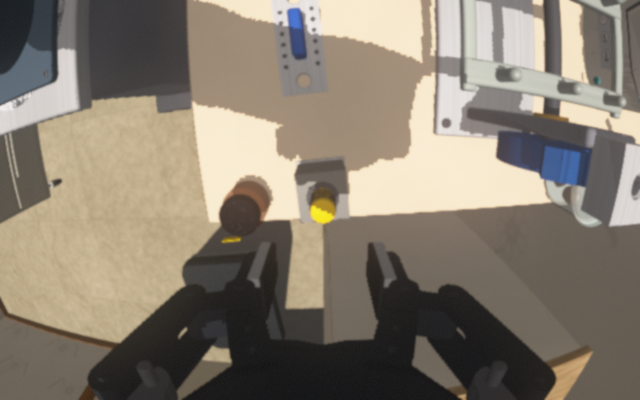

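Pin at (322,205) lies midway between the jaws, jar at (243,205) clear.

```bash
python3 -m handwheel '{"linear":[[-0.0013,-0.0035,-0.04],[-0.0013,-0.0035,-0.08],[-0.0013,-0.0035,-0.101],[-0.0013,-0.0035,-0.101],[-0.0013,-0.0035,-0.101]],"yaw":[0,0,0,0,0]}'; python3 -m handwheel '{"linear":[[0,0,0],[0,0,0],[0,0,0],[0,0,0],[0,0,0],[0,0,0]],"yaw":[0,0,0,0,0,0]}' 1
python3 -m handwheel '{"linear":[[0,0,0.04],[0,0,0.09],[0,0,0.14],[0,0,0.18],[0,0,0.18]],"yaw":[0,0,0,0,0]}'
```

```text
time: 9.85
tcp_pos: [0.4371, -0.2695, 0.0593]
tcp_rot: [1.0, -0.027, 0.001, 0.001]
force: [0.2, -0.3, 0.2]
grip_width: 0.0475
time: 10.6
tcp_pos: [0.4376, -0.2696, 0.0592]
tcp_rot: [1.0, -0.027, 0.002, 0.001]
force: [1.8, -0.1, 7.9]
grip_width: 0.0181
time: 11.22
tcp_pos: [0.4374, -0.2698, 0.2411]
tcp_rot: [1.0, -0.027, 0.003, 0.002]
force: [0.1, -0.2, -0.5]
grip_width: 0.0182
```

```bash
python3 -m handwheel '{"linear":[[0,0,0.05],[0.05,0.01,0.05],[0.1,0.02,0.05],[0.14,0.035,0.05],[0.174,0.047,0.05],[0.174,0.047,0.05],[0.174,0.047,0.05]],"yaw":[0,0,0,0,0,0,0]}'
cat > guide.py <<'E'
from h import *
import sys
c=cap('wrist',sys.argv[1]); np.savez(sys.argv[1]+'.npz',**c); P=cloud(c,True)
q=sel(P,c,(0,0,640,400),.196,.206); q=q[(abs(q[:,0]-.611)<.035)&(abs(q[:,1]+.222)<.035)]; print('guide',rect(q),np.median(q,0))
q=sel(P,c,(0,0,640,400),.17,.35,'yel'); 
if len(q): print('pin',rect(q),np.percentile(q[:,2],[5,95]))
s=manip.state(); print(s['time'],s['tcp_pos'],s['grip_width'],s['force'])
E
python3 guide.py w6
```

```text
time: 12.1
tcp_pos: [0.6092, -0.2224, 0.2866]
tcp_rot: [1.0, -0.027, -0.001, -0.0]
force: [0.4, -0.4, -1.2]
grip_width: 0.0185
guide (array([ 611.4, -222.1]), array([44.4, 44.2]), 86.9, 2745) [ 0.6130505  -0.21875742  0.20142991]
pin (array([ 607.6, -221.2]), array([20.2, 18.3]), 88.5, 1845) [0.29087292 0.31467547]
12.15 [ 0.60899082 -0.22285247  0.2870916 ] 0.018175128274229957 [-0.17949789 -0.29641936 -0.77547905]
```

View pics/w6.png

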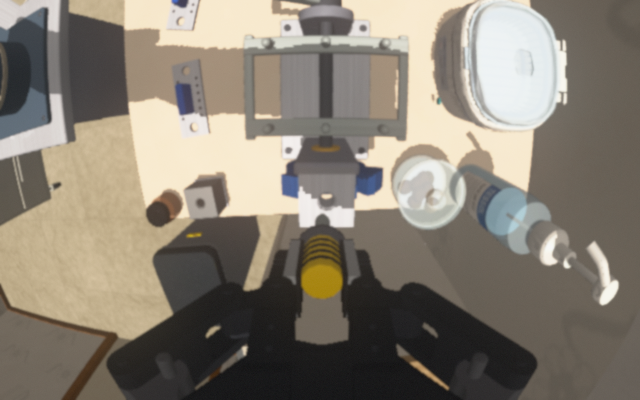

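The pin is over the guide (tip (322,222), hole (327,197)); let it settle and lower slightly above the mouth.

```bash
python3 -m handwheel '{"linear":[[0,0,-0.02],[0,0,-0.024],[0,0,-0.024],[0,0,-0.024]],"yaw":[0,0,0,0]}'; python3 guide.py w7
python3 -c "
import cv2;i=cv2.imread('pics/w7.png')[150:330,240:410];cv2.imwrite('pics/w7c.png',cv2.resize(i,None,fx=3,fy=3,interpolation=2))"
```

```text
time: 12.65
tcp_pos: [0.6102, -0.2224, 0.2646]
tcp_rot: [1.0, -0.027, 0.0, 0.0]
force: [-0.6, -0.5, -0.8]
grip_width: 0.018
guide (array([ 611.3, -222.3]), array([44.7, 44.4]), 86.5, 2811) [ 0.61396935 -0.21569745  0.20145676]
pin (array([ 608.5, -221.3]), array([20. , 18.3]), 88.3, 1859) [0.26849219 0.29262944]
12.7 [ 0.61019761 -0.22232652  0.26452285] 0.018478561554430516 [ 1.03614114  0.2650044  -0.502289  ]
```

View pics/w7c.png

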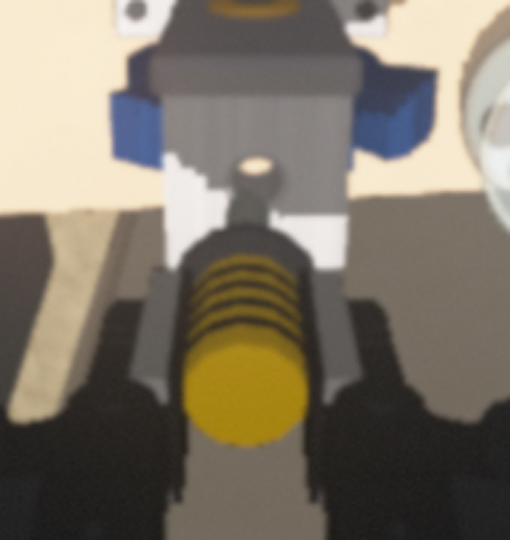

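```bash
python3 -m handwheel '{"linear":[[0.0013,-0.0008,-0.006],[0.0013,-0.0008,-0.012],[0.0013,-0.0008,-0.018],[0.0013,-0.0008,-0.024],[0.0013,-0.0008,-0.024]],"yaw":[0,0,0,0,0]}'; python3 -c "
from workcell import manip;s=manip.state();print(s['tcp_pos'],s['force'],s['ft_torque'])"
```

```text
time: 13.32
tcp_pos: [0.6114, -0.2229, 0.2392]
tcp_rot: [1.0, -0.027, -0.0, -0.0]
force: [0.6, -0.3, -0.7]
grip_width: 0.0183
[ 0.61139906 -0.22288985  0.23921585] [ 0.64337997 -0.27648588 -0.69772262] [-0.02486705 -0.19538159 -0.00754239]
```

```bash
python3 -m handwheel '{"linear":[[0,0,-0.006],[0,0,-0.012],[0,0,-0.017],[0,0,-0.022],[0,0,-0.026],[0,0,-0.029],[0,0,-0.029]],"yaw":[0,0,0,0,0,0,0]}'; python3 -c "
from workcell import manip;s=manip.state();print(s['tcp_pos'],s['force'],s['ft_torque'])"
```

```text
time: 14.2
tcp_pos: [0.6115, -0.2229, 0.2105]
tcp_rot: [1.0, -0.027, 0.0, -0.0]
force: [2.5, 0.2, -1.9]
grip_width: 0.0182
[ 0.61150788 -0.22291177  0.21054049] [ 2.54859579  0.22127163 -1.91669477] [-0.11880858 -0.67798104 -0.02348361]
```

```bash
python3 -m handwheel '{"linear":[[0,0,-0.001],[0,0,-0.002],[0,0,-0.002]],"yaw":[0,0,0]}'; python3 -m handwheel '{"linear":[[0,0,0],[0,0,0],[0,0,0]],"yaw":[0,0,0]}' 0.45
python3 -m handwheel '{"linear":[[0,0,0.03],[0,0,0.08],[-0.05,0.02,0.12],[-0.1,0.05,0.12],[-0.1,0.05,0.12],[-0.1,0.05,0.12]],"yaw":[0,0,0,0,0,0]}'
python3 guide.py w8; python3 tray.py w8b
```

```text
time: 14.58
tcp_pos: [0.6116, -0.223, 0.2102]
tcp_rot: [1.0, -0.027, 0.001, 0.0]
force: [-1.4, -0.2, 9.8]
grip_width: 0.0179
time: 14.95
tcp_pos: [0.6111, -0.223, 0.2085]
tcp_rot: [1.0, -0.027, -0.0, -0.0]
force: [0.2, -0.4, 0.6]
grip_width: 0.0471
time: 15.7
tcp_pos: [0.5117, -0.1734, 0.3291]
tcp_rot: [1.0, -0.027, 0.0, 0.0]
force: [0.3, -0.5, -0.8]
grip_width: 0.0471
guide (array([ 611.1, -222. ]), array([45. , 45.5]), 87.3, 1220) [ 0.60271289 -0.21273958  0.20151404]
pin (array([ 609.4, -221.6]), array([18.8, 19.5]), 48.8, 398) [0.22251025 0.23824201]
15.75 [ 0.51212476 -0.17359652  0.32881984] 0.04707737233286606 [ 0.23449308 -0.59430932  0.64961411]
lever [-0.081   0.1069  0.1752] 0.1767
rail 42 1339 theta 0.0175 z0 0.1205
rail -42 1250 theta 0.0163 z0 0.1204
15.8 [ 0.5123 -0.1736  0.3285] 0.04717752384147363
```

```bash
cat > pegs.py <<'E'
from h import *
import sys
O=np.array([.6157,-.130]); a=-.056; R=np.array([[np.cos(a),-np.sin(a)],[np.sin(a),np.cos(a)]])
for n in sys.argv[1:]:
    c=dict(np.load(n+'.npz')); P=cloud(c,True).reshape(-1,3); L=np.c_[(P[:,:2]-O)@R,P[:,2]]*1000
    for x in(-56,0,56):
        for y in(42,-42):
            q=L[(abs(L[:,0]-x)<14)&(abs(L[:,1]-y)<14)&(L[:,2]>132)&(L[:,2]<148)]
            if len(q)>4: print(n,x,y,len(q),((q[:,:2].min(0)+q[:,:2].max(0))/2-[x,y]).round(1),np.ptp(q[:,:2],axis=0).round(1),q[:,2].max().round(1))
E
python3 pegs.py w4 w8b w6
python3 -m handwheel '{"linear":[[-0.04,0.02,-0.05],[-0.08,0.04,-0.1],[-0.09,0.047,-0.15],[-0.09,0.047,-0.17],[-0.09,0.047,-0.17],[-0.09,0.047,-0.17]],"yaw":[0,0,0,0,0,0]}'
cat > plate.py <<'E'
from h import *
import sys
c=cap('wrist',sys.argv[1]); np.savez(sys.argv[1]+'.npz',**c); P=cloud(c,True)
cx,cy=float(sys.argv[2]),float(sys.argv[3]); Q=P.reshape(-1,3)
near=np.hypot(Q[:,0]-cx,Q[:,1]-cy)<.07
print('plate',rect(Q[near&(Q[:,2]>.0035)&(Q[:,2]<.009)]))
q=sel(P,c,(0,0,640,400),.030,.042,'blue'); q=q[np.hypot(q[:,0]-cx,q[:,1]-cy)<.05]; print('block',rect(q), np.median(q,0).round(4),'yaw',np.polyfit(q[:,1],q[:,0],1)[0].round(3))
s=manip.state(); print(s['time'],s['tcp_pos'].round(4),s['grip_width'])
E
python3 plate.py w9 .4215 -.1255
```

```text
w4 -56 42 61 [-0.8 -0.9] [7.7 8.7] 141.8
w4 -56 -42 54 [-0.4  0.5] [7.5 7.2] 142.8
w4 0 42 60 [-0.4 -0.3] [8.3 8.4] 143.4
w4 0 -42 58 [-0.7  0.3] [7.5 7.6] 143.5
w4 56 42 58 [-1.1 -0.5] [8.5 7.8] 143.9
w4 56 -42 59 [-1.1  0.6] [7.2 8.1] 144.1
w8b -56 42 51 [-0.  -0.6] [7.6 7.6] 142.0
w8b -56 -42 59 [ 0.1 -0.5] [7.8 9.3] 142.3
w8b 0 42 65 [-0.1 -0.4] [8.8 9.1] 143.9
w8b 0 -42 59 [-0.8  0. ] [8.6 7.6] 143.3
w8b 56 42 64 [-1.2 -0.8] [8.  8.4] 144.4
w8b 56 -42 61 [-0.2  0. ] [8.8 8.6] 144.7
w6 -56 42 81 [ 0.5 -1.3] [8.9 7.9] 143.1
w6 -56 -42 77 [ 0.5 -0.4] [8.6 8.3] 143.2
w6 0 42 88 [ 0.  -1.4] [8.4 8.8] 143.5
w6 0 -42 75 [-0.1 -0.4] [7.6 9. ] 143.6
w6 56 42 80 [-0.2 -1.1] [7.9 8.9] 144.1
w6 56 -42 84 [-0.1 -0.4] [9.1 8.9] 144.4
time: 16.55
tcp_pos: [0.4227, -0.1261, 0.1593]
tcp_rot: [1.0, -0.027, 0.001, -0.0]
force: [-0.3, 0.2, 0.3]
grip_width: 0.0475
plate (array([ 422.3, -126.2]), array([ 45. , 110.8]), 3.7, 3809)
block (array([ 423. , -131.1]), array([ 8.8, 28.2]), 5.0, 245) [ 0.4226 -0.1316  0.0385] yaw -0.105
16.6 [ 0.4227 -0.1262  0.1596] 0.04709438172451247
```

View pics/w9.png

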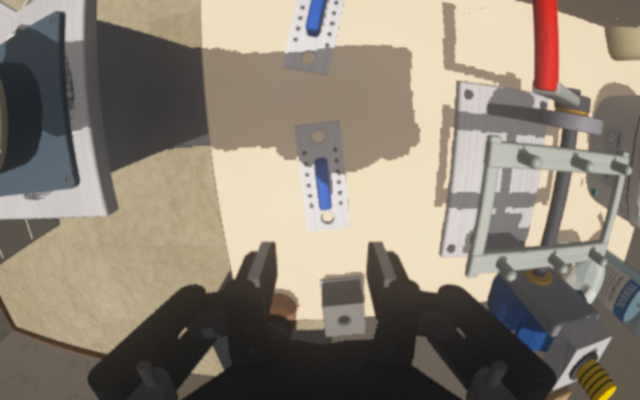

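Plate centred at (322,180) between the jaws, block upright; pin is seen in the guide (595,380).

```bash
python3 -m handwheel '{"linear":[[-0.0004,0,-0.05],[-0.0004,0,-0.1],[-0.0004,0,-0.14],[-0.0004,0,-0.147],[-0.0004,0,-0.147],[-0.0004,0,-0.147]],"yaw":[0.12,0.12,0.12,0.12,0.12,0.12]}'; python3 -m handwheel '{"linear":[[0,0,0],[0,0,0],[0,0,0],[0,0,0],[0,0,0],[0,0,0]],"yaw":[0,0,0,0,0,0]}' 1
python3 -m handwheel '{"linear":[[0,0,0.05],[0,0,0.1],[0,0,0.15],[0,0,0.19],[0,0,0.19]],"yaw":[-0.121,-0.121,-0.121,-0.121,-0.121]}'
```

```text
time: 17.35
tcp_pos: [0.4221, -0.1263, 0.0133]
tcp_rot: [0.999, 0.033, 0.001, 0.0]
force: [0.1, -0.4, 0.1]
grip_width: 0.047
time: 18.1
tcp_pos: [0.4216, -0.1262, 0.0127]
tcp_rot: [0.999, 0.033, 0.001, 0.0]
force: [-0.8, 0.6, 11.8]
grip_width: 0.0107
time: 18.73
tcp_pos: [0.4223, -0.1263, 0.2045]
tcp_rot: [1.0, -0.028, 0.003, 0.001]
force: [-0.4, -1.0, -0.8]
grip_width: 0.0111
```

```bash
python3 -m handwheel '{"linear":[[0.06,0,0],[0.12,-0.002,0],[0.18,-0.004,0],[0.1927,-0.004,0],[0.1927,-0.004,-0.02],[0.1927,-0.004,-0.02],[0.1927,-0.004,-0.02]],"yaw":[0,0,0,0,0,0,0]}'
cat > hand.py <<'E'
from h import *
import sys
c=cap('wrist',sys.argv[1]); np.savez(sys.argv[1]+'.npz',**c); P=cloud(c,True)
O=np.array([.6157,-.130]); a=-.056; R=np.array([[np.cos(a),-np.sin(a)],[np.sin(a),np.cos(a)]])
lo,hi=float(sys.argv[2]),float(sys.argv[3])
q=P.reshape(-1,3); l=np.c_[(q[:,:2]-O)@R,q[:,2]]; l=l[(l[:,2]>lo)&(l[:,2]<hi)&(abs(l[:,0])<.1)&(abs(l[:,1])<.07)]; print('plate in rack frame',rect(l),np.median(l[:,2]))
s=manip.state(); print(s['time'],s['tcp_pos'].round(4),s['grip_width'],s['force'].round(1))
E
python3 hand.py w10 .17 .185; python3 pegs.py w10
```

```text
time: 19.6
tcp_pos: [0.6131, -0.13, 0.1819]
tcp_rot: [1.0, -0.028, -0.0, 0.0]
force: [0.5, 0.4, -1.0]
grip_width: 0.011
plate in rack frame (array([-4.4, -7.4]), array([125. ,  44.6]), 89.9, 8002) 0.17556818124686674
19.65 [ 0.6134 -0.1301  0.1823] 0.010782726963953897 [ 0.3 -0.5 -1.1]
w10 -56 42 190 [ 0.3 -0.8] [9.  8.6] 142.9
w10 -56 -42 149 [0.5 0.2] [8.4 8.4] 142.4
w10 0 42 37 [-1.3 -2.7] [5.5 3.6] 143.1
w10 56 42 197 [-0.2 -0.2] [9.4 8.1] 144.5
w10 56 -42 161 [-0.3  0.3] [8.6 7.8] 143.9
```

View pics/w10.png

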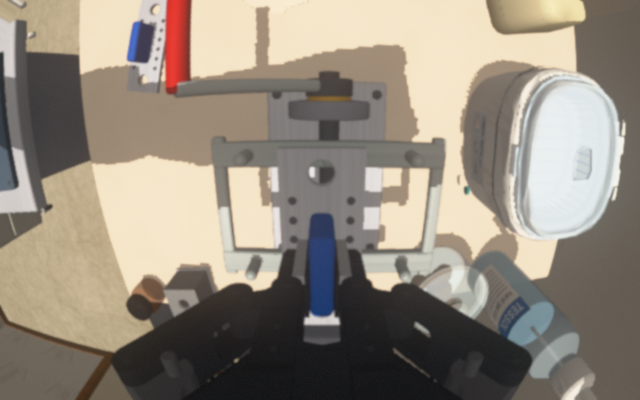

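Plate is above the middle pegs, peg visible through the hole at (321,172). Lower.

```bash
python3 -m handwheel '{"linear":[[0.0005,0,0],[0.0005,0,-0.012],[0.0005,0,-0.022],[0.0005,0,-0.03],[0.0005,0,-0.038],[0.0005,0,-0.038]],"yaw":[0,0,0,0,0,0]}'; python3 hand.py w11 .125 .17
```

```text
time: 20.4
tcp_pos: [0.6154, -0.1301, 0.1431]
tcp_rot: [1.0, -0.028, 0.001, -0.0]
force: [6.0, -1.4, -5.8]
grip_width: 0.0106
plate in rack frame (array([-14.4,  10.4]), array([140.2, 109.6]), 65.0, 13665) 0.1371462211059746
20.45 [ 0.6154 -0.1302  0.1432] 0.010489152919667673 [ 7.  -0.2 -5.5]
```

```bash
python3 -m handwheel '{"linear":[[0.001,0,0],[0.001,0,0],[0.001,0,0]],"yaw":[0,0,0]}'; python3 -m handwheel '{"linear":[[0,0,-0.004],[0,0,-0.008],[0,0,-0.008]],"yaw":[0,0,0]}'; python3 -c "
from workcell import manip;s=manip.state();print(s['tcp_pos'],s['force'],s['ft_torque'])"
```

```text
time: 20.82
tcp_pos: [0.6155, -0.1301, 0.1435]
tcp_rot: [1.0, -0.028, 0.0, 0.0]
force: [4.9, -1.4, -4.6]
grip_width: 0.0109
time: 21.2
tcp_pos: [0.6156, -0.13, 0.1355]
tcp_rot: [1.0, -0.027, 0.0, -0.0]
force: [7.1, -1.5, -3.3]
grip_width: 0.0104
[ 0.61559959 -0.13001178  0.13546524] [ 7.05262222 -1.48259429 -3.28861947] [-0.37771793 -1.43208885 -0.02263435]
```

```bash
python3 -m handwheel '{"linear":[[0.001,0,-0.001],[0.001,0,-0.002],[0.001,0,-0.0025],[0.001,0,-0.0025]],"yaw":[0,0,0,0]}'; python3 -c "
from workcell import manip;s=manip.state();print(s['tcp_pos'],s['force'],s['ft_torque'])"; python3 -m handwheel '{"linear":[[0,0,0],[0,0,0],[0,0,0]],"yaw":[0,0,0]}' 0.45
python3 -m handwheel '{"linear":[[0,0,0.05],[0,0,0.1],[-0.06,0.04,0.13],[-0.08,0.05,0.13],[-0.08,0.05,0.13]],"yaw":[0,0,0,0,0]}'
cat > hung.py <<'E'
from h import *
import sys
from tray import *
for x in map(float,sys.argv[2:]):
    q=L[(abs(L[:,0]-x)<.035)&(abs(L[:,1])<.065)&(L[:,2]>.105)&(L[:,2]<.150)]
    # plate top plane ~.126 : fit RANSAC-like in lower patches off rails
    m=(abs(q[:,0]-x)<.024)&(abs(q[:,0]-x)>.009); r=q[m]; r=r[abs(r[:,2]-np.median(r[:,2]))<.006]
    for _ in range(5):
        A=np.c_[r[:,0]-x,r[:,1],np.ones(len(r))]; k=np.linalg.lstsq(A,r[:,2],rcond=None)[0]; e=r[:,2]-A@k; r=r[abs(e)<.002]
    print('plate',x,'slope x,y',k[:2].round(3),'top z',k[2].round(4),len(r)); z=q[:,2]-(np.c_[q[:,0]-x,q[:,1],np.ones(len(q))]@k); print(' rect',rect(q[abs(z)<.002]))
E
python3 hung.py w12 0
```

```text
time: 21.7
tcp_pos: [0.6158, -0.13, 0.1331]
tcp_rot: [1.0, -0.027, -0.0, 0.0]
force: [2.5, -0.4, -0.3]
grip_width: 0.0114
[ 0.61582911 -0.12995697  0.1331203 ] [ 2.52718421 -0.43747008 -0.2703858 ] [-0.31371093 -0.43402519  0.01047419]
time: 22.08
tcp_pos: [0.6159, -0.1297, 0.1332]
tcp_rot: [1.0, -0.027, -0.0, -0.0]
force: [-0.5, 0.6, -0.8]
grip_width: 0.0473
time: 22.7
tcp_pos: [0.5346, -0.0785, 0.2646]
tcp_rot: [1.0, -0.026, 0.0, 0.0]
force: [0.0, 0.0, 0.3]
grip_width: 0.0468
lever [-0.0808  0.122   0.1753] 0.1768
rail 42 1331 theta 0.0166 z0 0.1205
rail -42 838 theta 0.0167 z0 0.1205
22.75 [ 0.5358 -0.0797  0.2641] 0.04692557443119501
plate 0.0 slope x,y [ 0.015 -0.   ] top z 0.1264 1884
 rect (array([-1.5,  0.5]), array([110.4,  45.6]), 89.9, 2481)
```

View pics/w12.png

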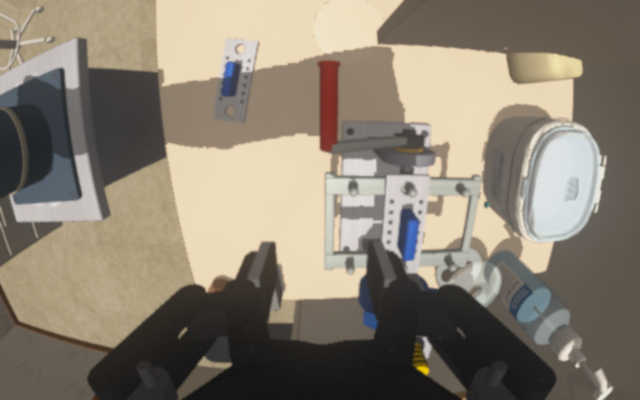

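The plate hangs flat on the middle pegs (405,225). Now the second plate (237,80).

```bash
python3 -m handwheel '{"linear":[[-0.05,0.03,0],[-0.09,0.08,0],[-0.109,0.117,-0.03],[-0.109,0.117,-0.08],[-0.109,0.117,-0.104],[-0.109,0.117,-0.104],[-0.109,0.117,-0.104]],"yaw":[0,0,0,0,0,0,0]}'; python3 plate.py w13 .426 .038
```

```text
time: 23.62
tcp_pos: [0.4281, 0.0371, 0.1598]
tcp_rot: [1.0, -0.028, 0.0, -0.0]
force: [-0.1, -0.2, -0.8]
grip_width: 0.0466
plate (array([425.3,  33.6]), array([110.9,  45.1]), 75.9, 3713)
block (array([422.7,  24.9]), array([20.6,  9.1]), 76.7, 188) [0.4229 0.0248 0.0384] yaw 0.238
23.675 [0.4282 0.0371 0.1601] 0.04690287148369623
```

```bash
python3 -m handwheel '{"linear":[[-0.0027,-0.0035,-0.04],[-0.0027,-0.0035,-0.09],[-0.0027,-0.0035,-0.13],[-0.0027,-0.0035,-0.147],[-0.0027,-0.0035,-0.147],[-0.0027,-0.0035,-0.147]],"yaw":[-0.19,-0.19,-0.19,-0.19,-0.19,-0.19]}'; python3 -m handwheel '{"linear":[[0,0,0],[0,0,0],[0,0,0],[0,0,0],[0,0,0],[0,0,0]],"yaw":[0,0,0,0,0,0]}' 1
python3 -m handwheel '{"linear":[[0,0,0.05],[0,0,0.1],[0,0,0.15],[0,0,0.2],[0,0,0.22],[0,0,0.22]],"yaw":[0.19,0.19,0.19,0.19,0.19,0.19]}'
```

```text
time: 24.42
tcp_pos: [0.4255, 0.0336, 0.0133]
tcp_rot: [0.992, -0.122, 0.001, -0.0]
force: [0.6, 0.3, 0.2]
grip_width: 0.0471
time: 25.18
tcp_pos: [0.4252, 0.0335, 0.0132]
tcp_rot: [0.992, -0.122, 0.001, -0.0]
force: [-0.2, -0.3, 10.3]
grip_width: 0.011
time: 25.92
tcp_pos: [0.425, 0.0334, 0.2335]
tcp_rot: [1.0, -0.028, 0.002, 0.0]
force: [-0.3, 0.5, -2.6]
grip_width: 0.0112
```

```bash
python3 -m handwheel '{"linear":[[0.02,-0.05,0],[0.05,-0.1,0],[0.1,-0.14,0],[0.13,-0.16,0],[0.1349,-0.1603,0],[0.1349,-0.1603,-0.03],[0.1349,-0.1603,-0.05],[0.1349,-0.1603,-0.05],[0.1349,-0.1603,-0.05]],"yaw":[0,0,0,0,0,0,0,0,0]}'
python3 hand.py w14 .17 .185
```

```text
time: 27.05
tcp_pos: [0.5592, -0.1261, 0.1826]
tcp_rot: [1.0, -0.027, -0.0, -0.0]
force: [-0.2, 0.4, -0.7]
grip_width: 0.0108
plate in rack frame (array([-46.6, -12.4]), array([ 71.4, 152.7]), 22.6, 7684) 0.1758005474394933
27.1 [ 0.5595 -0.1263  0.183 ] 0.01084010424087819 [ 0.1 -0.  -1.4]
```

View pics/w14.png

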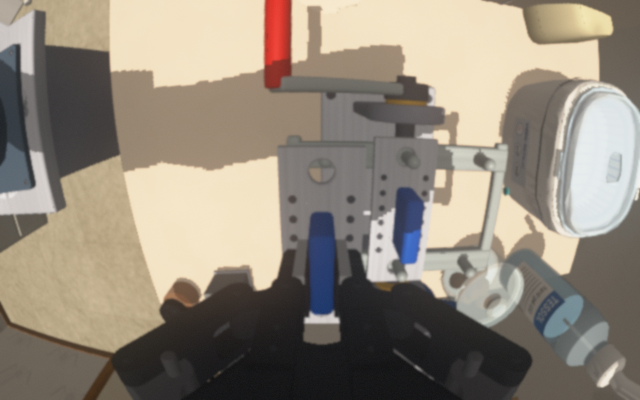

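Peg centred in the hole at (321,172); the middle plate sits flat at (400,205). Lower.

```bash
python3 -m handwheel '{"linear":[[0.001,-0.0003,-0.01],[0.001,-0.0003,-0.02],[0.001,-0.0003,-0.03],[0.001,-0.0003,-0.04],[0.001,-0.0003,-0.04]],"yaw":[0,0,0,0,0]}'; python3 -m handwheel '{"linear":[[0,0,-0.004],[0,0,-0.008],[0,0,-0.01],[0,0,-0.01]],"yaw":[0,0,0,0]}'; python3 -c "
from workcell import manip;s=manip.state();print(s['tcp_pos'],s['force'],s['ft_torque'])"
```

```text
time: 27.72
tcp_pos: [0.5601, -0.1271, 0.1413]
tcp_rot: [1.0, -0.027, -0.001, -0.0]
force: [0.3, 0.4, -0.5]
grip_width: 0.0107
time: 28.22
tcp_pos: [0.5604, -0.127, 0.1324]
tcp_rot: [1.0, -0.027, 0.0, 0.0]
force: [-0.4, 0.1, -1.3]
grip_width: 0.0107
[ 0.56035158 -0.12701734  0.13235848] [-0.37460812  0.09485911 -1.30327921] [0.04879217 0.02900677 0.05415581]
```

Free, on or just above the rails. Release and check.

```bash
python3 -m handwheel '{"linear":[[0,0,-0.0005],[0,0,-0.0005],[0,0,-0.0005]],"yaw":[0,0,0]}' 0.45
python3 -m handwheel '{"linear":[[0,0,0.05],[0,0,0.1],[-0.04,0.03,0.13],[-0.05,0.03,0.15],[-0.05,0.03,0.15],[-0.05,0.03,0.15]],"yaw":[0,0,0,0,0,0]}'
python3 hung.py w15 0 -0.056; python3 guide.py w15b
```

```text
time: 28.6
tcp_pos: [0.5604, -0.127, 0.1319]
tcp_rot: [1.0, -0.028, 0.0, -0.0]
force: [0.3, -0.5, -0.3]
grip_width: 0.0471
time: 29.35
tcp_pos: [0.5105, -0.0978, 0.281]
tcp_rot: [1.0, -0.028, -0.0, 0.0]
force: [-0.4, -0.2, -0.5]
grip_width: 0.0471
lever [-0.082   0.1209  0.1743] 0.1761
rail 42 1141 theta -0.0263 z0 0.1236
rail -42 892 theta -0.0253 z0 0.1236
29.4 [ 0.5104 -0.0977  0.2807] 0.04711765848799057
plate 0.0 slope x,y [0.027 0.   ] top z 0.1264 2051
 rect (array([-6.9, -4.6]), array([ 56.2, 120.8]), 0.2, 2756)
plate -0.056 slope x,y [0.027 0.   ] top z 0.125 2421
 rect (array([-50.2,   0.2]), array([ 58.5, 110.7]), 0.1, 3429)
guide (array([0., 0.]), array([0., 0.]), 0.0, 0) [nan nan nan]
29.45 [ 0.51041374 -0.09751548  0.28059345] 0.04691872363753141 [-0.93757289 -0.09971393  0.49203022]
  return _methods._mean(a, axis=axis, dtype=dtype,
  ret = um.true_divide(
```

```bash
python3 -m handwheel '{"linear":[[0.03,-0.05,0],[0.07,-0.09,0],[0.101,-0.125,0],[0.101,-0.125,0],[0.101,-0.125,-0.04],[0.101,-0.125,-0.07],[0.101,-0.125,-0.07],[0.101,-0.125,-0.07]],"yaw":[0,0,0,0,0,0,0,0]}'; python3 -m handwheel '{"linear":[[0,0,0],[0,0,0],[0,0,0],[0,0,0],[0,0,0],[0,0,0]],"yaw":[0,0,0,0,0,0]}' 1
python3 -m handwheel '{"linear":[[0,0,0.01],[0,0,0.02],[0,0,0.03],[0,0,0.05],[0,0,0.08],[0,0,0.08],[0,0,0.08]],"yaw":[0,0,0,0,0,0,0]}'; python3 guide.py w16
```

```text
time: 30.45
tcp_pos: [0.6119, -0.2217, 0.2127]
tcp_rot: [1.0, -0.027, 0.0, -0.0]
force: [-0.0, -0.2, 1.4]
grip_width: 0.0469
time: 31.2
tcp_pos: [0.612, -0.222, 0.2133]
tcp_rot: [1.0, -0.028, 0.001, 0.0]
force: [-0.9, -0.1, 6.3]
grip_width: 0.0178
time: 32.08
tcp_pos: [0.6108, -0.2221, 0.2915]
tcp_rot: [1.0, -0.028, -0.001, 0.0]
force: [0.2, 0.2, -1.2]
grip_width: 0.0182
guide (array([ 611.2, -222.5]), array([45.1, 44.9]), 87.0, 2656) [ 0.6122293  -0.21931038  0.20145774]
pin (array([ 609.3, -221.9]), array([20.1, 18.3]), 86.1, 1773) [0.29304172 0.31638351]
32.125 [ 0.61068921 -0.22207657  0.29102527] 0.018248400646321734 [-0.18955336  0.71019732 -0.58268649]
```

```bash
python3 -m handwheel '{"linear":[[-0.05,-0.01,0],[-0.1,-0.02,0],[-0.15,-0.04,0],[-0.174,-0.0468,0],[-0.174,-0.0468,-0.05],[-0.174,-0.0468,-0.1],[-0.174,-0.0468,-0.15],[-0.174,-0.0468,-0.165],[-0.174,-0.0468,-0.165],[-0.174,-0.0468,-0.165]],"yaw":[0,0,0,0,0,0,0,0,0,0]}'
python3 - <<'E'
from h import *
c=cap('wrist','w17'); P=cloud(c,True)
q=sel(P,c,(0,0,640,400),.044,.056); q=q[(abs(q[:,0]-.437)<.035)&(abs(q[:,1]+.268)<.035)]; print('stand',rect(q))
q=sel(P,c,(0,0,640,400),.1,.2,'yel'); print('pin',rect(q),np.percentile(q[:,2],95))
s=manip.state(); print(s['tcp_pos'],s['grip_width'])
E
```

```text
time: 33.38
tcp_pos: [0.4384, -0.2692, 0.1283]
tcp_rot: [1.0, -0.027, 0.001, 0.001]
force: [0.2, 0.5, -0.3]
grip_width: 0.0173
stand (array([ 437.1, -269.1]), array([44.9, 44.7]), 3.4, 2790)
pin (array([ 436.9, -268.9]), array([20.3, 18.3]), 86.1, 1766) 0.15330788219465996
[ 0.43838331 -0.26928521  0.12842089] 0.018093186445536022
```

```bash
python3 -m handwheel '{"linear":[[-0.001,0,-0.01],[-0.001,0,-0.018],[-0.001,0,-0.025],[-0.001,0,-0.032],[-0.001,0,-0.035],[-0.001,0,-0.035]],"yaw":[0,0,0,0,0,0]}'; python3 -m handwheel '{"linear":[[0,0,-0.01],[0,0,-0.02],[0,0,-0.027],[0,0,-0.031],[0,0,-0.0325],[0,0,-0.0325]],"yaw":[0,0,0,0,0,0]}'
```

```text
time: 34.17
tcp_pos: [0.4373, -0.2688, 0.0917]
tcp_rot: [1.0, -0.027, 0.001, -0.0]
force: [6.1, 0.3, -4.1]
grip_width: 0.018
time: 34.92
tcp_pos: [0.4378, -0.2689, 0.0619]
tcp_rot: [1.0, -0.027, 0.002, 0.001]
force: [-3.7, 5.3, 43.6]
grip_width: 0.0185
```

```bash
python3 -m handwheel '{"linear":[[0,0,0],[0,0,0],[0,0,0],[0,0,0.05],[0,0,0.1],[0,0.04,0.15],[0.01,0.1,0.2],[0.01,0.14,0.2],[0.01,0.14,0.2],[0.01,0.14,0.2]],"yaw":[0,0,0,0,0,0,0,0,0,0]}' 0.45
python3 - <<'E'
from h import *
c=cap('wrist','w18'); P=cloud(c,True)
q=sel(P,c,(0,0,640,400),.03,.2,'yel'); q=q[q[:,0]<.5]; print('pin',rect(q),np.percentile(q[:,2],[50,95]))
s=manip.state(); print(s['tcp_pos'],s['grip_width'])
E
python3 hung.py w18b 0 -0.056; python3 pegs.py w18b
```

```text
time: 36.17
tcp_pos: [0.4459, -0.1294, 0.2588]
tcp_rot: [1.0, -0.027, -0.001, 0.0]
force: [-0.1, -0.3, -0.5]
grip_width: 0.0467
pin (array([ 436.6, -268.6]), array([18.7, 19. ]), 18.7, 193) [0.08613179 0.08745531]
[ 0.44577499 -0.1298947   0.25857156] 0.04695820775756435
lever [-0.0834  0.1189  0.1742] 0.176
rail 42 1049 theta -0.0256 z0 0.1235
rail -42 930 theta -0.024 z0 0.1236
36.275 [ 0.4458 -0.1301  0.2585] 0.046899945771960494
plate 0.0 slope x,y [0.028 0.   ] top z 0.1264 1813
 rect (array([-6.9, -4.7]), array([ 56.3, 120.7]), 0.4, 2577)
plate -0.056 slope x,y [0.027 0.   ] top z 0.1249 2339
 rect (array([-50.6,   0. ]), array([ 59.3, 111. ]), 0.1, 3520)
w18b -56 42 92 [-1.  -0.2] [9.  8.8] 141.9
w18b -56 -42 74 [-0.8  0.1] [7.8 8.4] 141.6
w18b 0 42 87 [-1.3 -0.1] [8.  8.9] 143.5
w18b 0 -42 81 [-1.4 -0.2] [7.5 9.3] 143.2
w18b 56 42 87 [-1.5 -0.5] [8.3 9.5] 144.3
w18b 56 -42 75 [-1.7  0. ] [7.1 8.2] 144.8
```

View pics/w18.png

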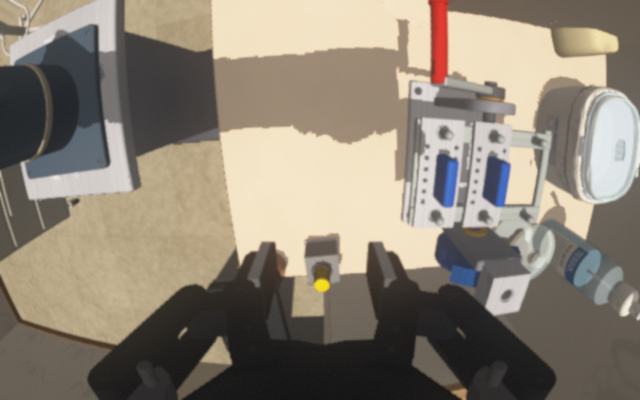

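Pin parked (321,283), both plates flat with pegs through (437-500,130-220). Now the lever.

```bash
python3 -m handwheel '{"linear":[[0.03,0.05,0],[0.06,0.1,0],[0.0945,0.13,0],[0.0945,0.13,-0.03],[0.0945,0.13,-0.07],[0.0945,0.13,-0.109],[0.0945,0.13,-0.109],[0.0945,0.13,-0.109]],"yaw":[0,0,0,0,0,0,0,0]}' 0
python3 -m handwheel '{"linear":[[0,0,0],[0,0,0],[0,0,0],[0,0,0],[0,0,0],[0,0,0]],"yaw":[0,0,0,0,0,0]}' 1
```

```text
time: 37.28
tcp_pos: [0.5415, 0.0008, 0.1511]
tcp_rot: [1.0, -0.028, 0.0, -0.0]
force: [1.1, -0.1, 0.7]
grip_width: 0.0852
time: 38.02
tcp_pos: [0.5432, 0.0011, 0.1508]
tcp_rot: [1.0, -0.028, 0.002, -0.0]
force: [8.1, -1.0, -3.9]
grip_width: 0.0124
```

```bash
python3 -m handwheel '{"linear":[[-0.003,0.0002,-0.004],[-0.006,0.0003,-0.009],[-0.0087,0.0005,-0.0149],[-0.0108,0.0006,-0.0195],[-0.0126,0.0007,-0.0241],[-0.0141,0.0008,-0.0289],[-0.0154,0.0009,-0.0337],[-0.0165,0.0009,-0.0386],[-0.0174,0.001,-0.0435],[-0.0179,0.001,-0.0485],[-0.0183,0.001,-0.0525],[-0.0183,0.001,-0.0535],[-0.0183,0.001,-0.0535],[-0.0183,0.001,-0.0535]],"yaw":[0,0,0,0,0,0,0,0,0,0,0,0,0,0]}'
python3 -m handwheel '{"linear":[[0,0,0],[0,0,0],[0,0,0],[0,0,0]],"yaw":[0,0,0,0]}' 0
python3 -m handwheel '{"linear":[[0,0,0.05],[0,0,0.1],[-0.02,-0.05,0.15],[-0.04,-0.1,0.18],[-0.04,-0.1,0.18],[-0.04,-0.1,0.18]],"yaw":[0,0,0,0,0,0]}'
cat > drain.py <<'E'
from h import *
import sys
c=cap('wrist',sys.argv[1]); np.savez(sys.argv[1]+'.npz',**c); P=cloud(c,True).reshape(-1,3)
O=np.array([.6157,-.130]); a=-.056; R=np.array([[np.cos(a),-np.sin(a)],[np.sin(a),np.cos(a)]])
L=np.c_[(P[:,:2]-O)@R,P[:,2]]
q=sel(P.reshape(400,640,3),c,(0,0,640,400),.05,.24,'red'); l=np.c_[(q[:,:2]-O)@R,q[:,2]]
zc=np.percentile(l[:,2],95)-.007-.11; print('lever',np.median(l,0).round(4),zc.round(4),'theta',round(.6435-np.arcsin(zc/.1),4))
th=float(sys.argv[2])
for x in(-.056,0):   # refine in tray frame
    t=th
    for _ in range(4):
        X=L[:,0]*np.cos(t)+(L[:,2]-.11)*np.sin(t); Z=-L[:,0]*np.sin(t)+(L[:,2]-.11)*np.cos(t); Y=L[:,1]
        m=(abs(X-x)<.021)&(abs(X-x)>.009)&(abs(Y)<.053)&(abs(Z-.016)<.006); k=np.linalg.lstsq(np.c_[X[m],Y[m],np.ones(m.sum())],Z[m],rcond=None)[0]; t=t+np.arctan(k[0])
    m2=(abs(X-x)<.027)&(abs(Y)<.062)&(abs(Z-.016)<.003)
    print('plate',x,'theta',t.round(4),'yslope',k[1].round(4),'Ztop-16mm',(np.median(Z[m])*1000-16).round(2),rect(np.c_[X[m2],Y[m2]]))
s=manip.state(); print(s['time'],s['tcp_pos'].round(4),s['force'].round(1))
E
python3 drain.py w19 0.6
```

```text
time: 39.78
tcp_pos: [0.5256, 0.0021, 0.0979]
tcp_rot: [1.0, -0.028, 0.003, -0.0]
force: [7.2, -1.4, 1.6]
grip_width: 0.0122
time: 40.28
tcp_pos: [0.5223, 0.0022, 0.0967]
tcp_rot: [1.0, -0.027, -0.0, 0.0]
force: [-0.3, -0.4, -1.2]
grip_width: 0.083
time: 41.02
tcp_pos: [0.4824, -0.0981, 0.2768]
tcp_rot: [1.0, -0.028, 0.0, 0.0]
force: [0.5, 1.3, 0.2]
grip_width: 0.0856
lever [-0.1003  0.1209  0.1232] 0.0079 theta 0.5641
plate -0.056 theta 0.5665 yslope -0.0007 Ztop-16mm -0.52 (array([-57. ,   0.8]), array([ 45.1, 111. ]), 0.4, 2503)
plate 0 theta 0.5702 yslope 0.0008 Ztop-16mm 0.06 (array([-1.2,  0.3]), array([111.3,  45.2]), 90.0, 2956)
41.075 [ 0.4825 -0.0971  0.2764] [ 0.   1.  -0.4]
```

```bash
python3 -m handwheel '{"linear":[[0.01,0.05,0],[0.03,0.08,-0.04],[0.04,0.1,-0.09],[0.04,0.1,-0.14],[0.04,0.1,-0.18],[0.04,0.1,-0.18],[0.04,0.1,-0.18]],"yaw":[0,0,0,0,0,0,0]}'
python3 -m handwheel '{"linear":[[0,0,0],[0,0,0],[0,0,0],[0,0,0],[0,0,0],[0,0,-0.002],[0,0,-0.0038],[0,0,-0.0038],[0,0,-0.0038]],"yaw":[0,0,0,0,0,0,0,0,0]}' 1
python3 -m handwheel '{"linear":[[0,0,0],[0,0,0],[0,0,0],[0,0,0]],"yaw":[0,0,0,0]}' 0
python3 -m handwheel '{"linear":[[0,0,0.054],[0,0,0.104],[-0.02,-0.05,0.154],[-0.04,-0.1,0.1838],[-0.04,-0.1,0.1838],[-0.04,-0.1,0.1838]],"yaw":[0,0,0,0,0,0]}'; python3 drain.py w20 0.6
```

```text
time: 41.95
tcp_pos: [0.5231, 0.0036, 0.0976]
tcp_rot: [1.0, -0.027, 0.0, -0.0]
force: [0.2, -0.1, -0.1]
grip_width: 0.0856
time: 43.08
tcp_pos: [0.5254, 0.0019, 0.0939]
tcp_rot: [1.0, -0.028, 0.003, -0.0]
force: [7.7, -1.6, -1.2]
grip_width: 0.0121
time: 43.58
tcp_pos: [0.5224, 0.0022, 0.0929]
tcp_rot: [1.0, -0.027, -0.0, 0.0]
force: [-0.3, 0.4, 0.3]
grip_width: 0.0831
time: 44.32
tcp_pos: [0.4824, -0.0981, 0.2768]
tcp_rot: [1.0, -0.028, 0.0, 0.0]
force: [0.3, 0.4, -0.6]
grip_width: 0.0852
lever [-0.1006  0.1212  0.1196] 0.0043 theta 0.6009
plate -0.056 theta 0.6029 yslope 0.0003 Ztop-16mm -0.51 (array([-57. ,   0.5]), array([ 44.9, 111.1]), 0.3, 2433)
plate 0 theta 0.6041 yslope 0.0008 Ztop-16mm -0.03 (array([-1.1,  0.7]), array([110.8,  44.9]), 90.0, 2886)
44.375 [ 0.4825 -0.0971  0.2764] [ 0.2 -0.9  0. ]
```

Tray at 0.602. Fetch the pin.

```bash
python3 -m handwheel '{"linear":[[-0.02,-0.05,0],[-0.035,-0.1,-0.03],[-0.045,-0.15,-0.08],[-0.045,-0.171,-0.12],[-0.045,-0.171,-0.12],[-0.045,-0.171,-0.12]],"yaw":[0,0,0,0,0,0]}' 0.45
python3 - <<'E'
from h import *
c=cap('wrist','w21'); P=cloud(c,True)
q=sel(P,c,(0,0,640,400),.05,.1,'yel'); q=q[q[:,0]<.5]; print('pin',rect(q),np.percentile(q[:,2],[50,95]))
s=manip.state(); print(s['tcp_pos'],s['grip_width'])
E
```

```text
time: 45.12
tcp_pos: [0.4387, -0.2667, 0.1568]
tcp_rot: [1.0, -0.026, 0.0, -0.001]
force: [-0.1, 0.5, 0.9]
grip_width: 0.0467
pin (array([ 435.9, -269. ]), array([18.9, 17.8]), 87.3, 525) [0.08630422 0.0874019 ]
[ 0.43906164 -0.26689706  0.1575248 ] 0.046869603925173996
```

```bash
python3 -m handwheel '{"linear":[[0,0,-0.04],[0,0,-0.08],[0,0,-0.0965],[0,0,-0.0965],[0,0,-0.0965]],"yaw":[0,0,0,0,0]}'; python3 -m handwheel '{"linear":[[0,0,0],[0,0,0],[0,0,0],[0,0,0],[0,0,0],[0,0,0]],"yaw":[0,0,0,0,0,0]}' 1
python3 -m handwheel '{"linear":[[0,0,0.05],[0,0,0.11],[0,0,0.17],[0,0,0.23],[0.05,0.01,0.23],[0.1,0.02,0.23],[0.14,0.035,0.23],[0.174,0.0465,0.23],[0.174,0.0465,0.23],[0.174,0.0465,0.205],[0.174,0.0465,0.205],[0.174,0.0465,0.205]],"yaw":[0,0,0,0,0,0,0,0,0,0,0,0]}'; python3 guide.py w22
```

```text
time: 45.8
tcp_pos: [0.4387, -0.2689, 0.0617]
tcp_rot: [1.0, -0.027, 0.001, 0.001]
force: [-0.2, -0.8, 0.1]
grip_width: 0.0471
time: 46.55
tcp_pos: [0.438, -0.2692, 0.0615]
tcp_rot: [1.0, -0.028, 0.001, 0.001]
force: [-1.1, 0.9, 9.5]
grip_width: 0.0182
time: 48.05
tcp_pos: [0.6112, -0.2229, 0.2663]
tcp_rot: [1.0, -0.028, 0.0, 0.0]
force: [0.5, 0.1, -1.7]
grip_width: 0.018
guide (array([ 611.2, -222.3]), array([45. , 44.4]), 87.1, 2834) [ 0.61370546 -0.21605626  0.20142658]
pin (array([ 609.7, -222.1]), array([20.5, 18.1]), 86.8, 1765) [0.26817398 0.29194654]
48.1 [ 0.61148851 -0.22278644  0.26651016] 0.017984358216312547 [ 0.49774332  0.11106966 -1.46286912]
```

```bash
python3 -m handwheel '{"linear":[[0,0,-0.008],[0,0,-0.016],[0,0,-0.024],[0,0,-0.031],[0,0,-0.031]],"yaw":[0,0,0,0,0]}'; python3 -m handwheel '{"linear":[[0,0,-0.005],[0,0,-0.01],[0,0,-0.015],[0,0,-0.019],[0,0,-0.022],[0,0,-0.022]],"yaw":[0,0,0,0,0,0]}'
```

```text
time: 48.72
tcp_pos: [0.6117, -0.2223, 0.2336]
tcp_rot: [1.0, -0.027, -0.0, -0.0]
force: [2.9, -1.2, -1.4]
grip_width: 0.018
time: 49.48
tcp_pos: [0.6118, -0.2223, 0.2126]
tcp_rot: [1.0, -0.028, 0.0, 0.0]
force: [1.4, -0.3, 2.7]
grip_width: 0.018
```

```bash
python3 -m handwheel '{"linear":[[0,0,-0.001],[0,0,-0.0015],[0,0,-0.0015]],"yaw":[0,0,0]}'; python3 -m handwheel '{"linear":[[0,0,0],[0,0,0],[0,0,0]],"yaw":[0,0,0]}' 0.45
python3 -m handwheel '{"linear":[[0,0,0.04],[0,0,0.09],[-0.05,0.03,0.12],[-0.1,0.07,0.12],[-0.12,0.09,0.09],[-0.12,0.09,0.09],[-0.12,0.09,0.09]],"yaw":[0,0,0,0,0,0,0]}'
python3 guide.py w23; python3 drain.py w23b .6
```

```text
time: 49.85
tcp_pos: [0.6118, -0.2224, 0.2125]
tcp_rot: [1.0, -0.028, 0.001, 0.0]
force: [-1.6, 0.2, 13.8]
grip_width: 0.0179
time: 50.22
tcp_pos: [0.6112, -0.2223, 0.2103]
tcp_rot: [1.0, -0.027, -0.001, -0.0]
force: [0.3, -0.6, -0.5]
grip_width: 0.0468
time: 51.1
tcp_pos: [0.4923, -0.133, 0.3012]
tcp_rot: [1.0, -0.028, 0.0, 0.0]
force: [-0.1, -0.8, 0.4]
grip_width: 0.0471
guide (array([ 610.9, -221.2]), array([43.2, 45.3]), 86.8, 1100) [ 0.60247547 -0.2113836   0.20144163]
pin (array([ 575.3, -176.9]), array([ 16.6, 121.6]), 38.9, 235) [0.20858035 0.23703526]
51.15 [ 0.49261966 -0.13308956  0.30125511] 0.046853899694444937 [-0.03539458 -0.10845484 -0.55712246]
lever [-0.1002  0.1219  0.1197] 0.0043 theta 0.6002
plate -0.056 theta 0.5977 yslope 0.0013 Ztop-16mm -0.75 (array([-57.2,   0.4]), array([111. ,  45.2]), 89.8, 2210)
plate 0 theta 0.6068 yslope 0.0001 Ztop-16mm 0.07 (array([-1.2,  0.4]), array([ 45.5, 111.1]), 0.3, 2790)
51.2 [ 0.4927 -0.1331  0.3012] [-0.   0.2  0. ]
```

View pics/w23b.png

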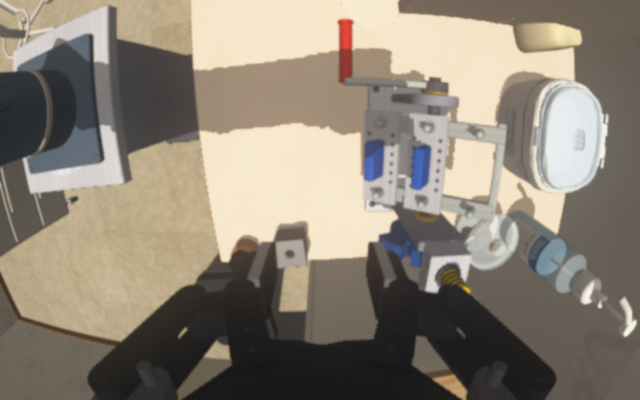

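Pin home in the guide (453,283), with its top at 0.237 m as at the first locking. Both plates are flat on their pegs at (375,160) and (420,165). The robot touches nothing.

```bash
python3 -c "
from workcell import manip;print(manip.job_done(), manip.state()['force'])"
```

```text
the job is handed in; nothing more can be done
the job is handed in; nothing more can be done
```

The job is handed in, at about 51 s of robot time. No verdict was reported, so what follows rests on my own camera and force checks.

**What I did:**
- I levelled the tray and pinned it.
- I hung the two plates present, one on the middle pegs and one on the front pegs.
- I put the pin back in its stand, swung the tray to drain, and pinned it there.

**Last checks:**
- **Tray:** about 0.60 rad, from both the lever and the plate planes.
- **Pin:** its top is at 0.237 m, as at the first locking. Resting on the disc's rim it would stand 14 mm higher.
- **Plates:** both lie within about 1–1.5 mm of their stations and within about 0.01 rad of the tray's angle.
- **Robot:** the gripper was clear of everything.
- **Bystanders:** the robot kept clear of the jar, pot and dish. I did not measure their positions again at the end.

**Checks that disagreed or needed a second go:**
- **Lever swings:** both first swings were about 0.03 rad off, and I corrected each by gripping the lever again.
- **Rail-angle fit:** once the plates were hung this reading was spoiled because they covered the rails. The plate planes gave the angle instead.
- **Final pin position:** the last horizontal reading (575, -177 mm) was not usable because it picked up other yellow points. I relied on the height, the insertion forces and the picture.
- **Pin parking:** seating the pin in its stand peaked at about 44 N at the wrist. That is under the 120 N wrist limit. It would exceed the 40 N limit only if it counts as the gripper's body pressing, and the load came through the gripped pin.

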